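# Hook a dropped spacer ring out from behind the bottle roller's guard

### The arm

A 6-joint arm with a two-finger parallel gripper is mounted at the origin on the work surface. World frame = base frame: x ahead of the robot, y to its left, z up, the work surface at z = 0. Lengths are in m, angles in rad, forces in N, time in s.
With the tool pointing down it reaches from about 0.35 to 0.925 m from the base axis. Payload 6.4 kg.
Tool frame: the origin (TCP) lies on the centre line of the jaws, within the pads' length; the fingertips stand 14 mm ahead of it and the grasp point (between the pads) lies 5 mm behind it; x points along the fingers, z is the direction in which the jaws open and shut, and the axes are right-handed (so a half turn about x gives the same grasp; the last joint's range is limited). The gripper opens to 85 mm and grips with 20 to 120 N. Pads are 22 mm wide; open, the fingers measure 114 mm over their backs; the gripper's body (76 mm by 85 mm) begins 54 mm behind the grasp point. The pads swing forward as they close: fully open they stand 13 mm farther back than shut.
Start: joints at [-1.322, 0.245, 1.558, -0, 1.339, -0.174], TCP at [0.267, -0.593, 0.245] pointing down, gripper open.
Joint ranges: [-3.13, 3.13], [-1.02, 2.26], [0.13, 2.54], [-0.95, 4.09], [0.21, 2.88], [-2.74, 2.74]. Speed limits (rad/s): [2.57, 2.57, 3.14, 3.14, 3.14, 3.14].

### API

Orientations are given as [roll, pitch, yaw] about the fixed x, y, z axes, in that order (R = Rz(yaw) Ry(pitch) Rx(roll)).
In Python, from cell import robot gives the robot as it stands.
- The arm moves only by the shell command python3 -m inch 'ROWS'. ROWS is JSON, a list of rows, each a list of 7 numbers: the opening in per cent of the stroke, from 0 (shut) to 100 (fully open), then the shift along the tool's x, y, z in m, then the turn, a rotation vector about the tool's x, y, z in degrees. In form: [[gripper, x, y, z, ax, ay, az], ...]. A call has 1 to 5 rows; each row shifts and turns the pose as measured when the row begins, along the tool's axes as they then stand; what a row does not reach is not made up. A row lasts 1/10 s, in which the tool goes at most 50 mm and 8.59 degrees, less where a joint would pass 70% of its speed; a pose out of reach is approached as far as the arm can. A call with a gripper value outside its range is refused whole. The fingers move at their own pace and stop on an object; the grip force is fixed at half the most. Time passes only in rows, so rows that do not move let the fingers close. It gives the time, the measured TCP pose, the force and the opening at its end, in the units of the state.
- robot.state(): the state, without advancing time (a new reading comes with each control period).
- robot.grab_frame(name): name is "scene" or "side" or "wrist"; returns the picture (400x640x3 uint8, red, green, blue); there is no depth.
- robot.camera_params(name): a dict with "fx", "fy", "cx", "cy" (pixels), "dist" ([k1, k2, p1, p2, k3] as OpenCV has them; the pictures are not rectified), "world_to_cam" (4x4, takes a point from world to camera coordinates). Camera axes: x right, y up, looking along -z (the intrinsics and any distortion apply to the point x, -y, -z); pixel columns grow to the right and rows downward; lengths in m; the calibration is good to about 2 mm. A picture is of the moment at which its call begins: read the wrist's pose just before it. camera_params takes no time and is no camera call; for the wrist camera it gives the pose at the moment of the call.
- robot.close_job(): hands the job in, once; it reports no verdict.
Trained networks look in the newest picture that a camera, given by its name, has taken for a name from the list of things; names that differ only in an ending like _2 or _b are one class to them, and where a whole thing is asked for, a point or a joint stands for the part that bears it (a point fixed in the world has none). Each returns a list of dicts, best first, with "score" (0 to 1); they miss things now and then, are a little off and sometimes report something else, mostly with a low value. They report only what shows in the picture. A call takes as long as a camera call. They do not tell look-alikes from the thing itself.
- robot.search_frame(camera, thing): "extent" ([centre column, centre row, width, height] in pixels, round what is visible of it).
- robot.trace(camera, thing): "region" (400x640 bool, what is visible of it) and "extent" ([centre column, centre row, width, height] in pixels, round what is visible of it).
- robot.landmark_of(camera, thing): "pixel" ([column, row] in pixels: a listed point, or the origin of a listed thing).
The state is a dict: "clock": time; "joint_positions": joint angles; "joint_vel": joint speeds; "tau": joint torques, N m; "eef_pos": TCP position; "orientation": TCP orientation; "force": force on the tool from outside, world axes, zero at the start; "wrist_torque": the same for the moment, N m; "width": opening from 0.0 (shut) to 1.0 (fully open).
Only numpy, scipy, OpenCV 4.12 (cv2) and the standard library are available. Lean on these libraries where they do the work, as an engineer would, in place of code of your own. Each camera call takes 0.05 s, during which the arm holds its last target.

### The job

A steel spacer ring has dropped onto the deck of the bottle roller, out of reach behind its fixed wire guard. Take the hooked rod from its wooden rest, reach it in under the guard, catch the ring with the hook and draw it up the ramp onto the flat front ledge, so that it lies flat there, clear of the guard; press only lightly, so that the hook neither scores the sheet metal nor strains the guard. Then put the rod back on its rest, and do not touch the ring with the gripper, lean the arm on the machine or disturb the bottles and the cup.

Things in the scene. Friction and masses are not known exactly. Their poses are not given: they have to be found in the camera images.
- roller: Fixed bench machine that turns paint bottles: grey end plates, two rubber rollers, drive housing at one end, a bottle lying on the rollers. Origin on the bench under it; z up, +x from its open front to its back, y along the rollers. All x, y, z below are mm in this frame. End plates at y = -190 and 190. Front roller spans x = 55 to 115, underside z = 75.
- deck_mid (a point): A point on top of the flat steel deck on which the ring lies, at (17, 0, 10) of the roller's frame. The deck's top is at z = 10 from x = -82 back to 220. Pressed with more than 6 N, the hook scores deck and ledge or bends the guard; 2 N is plenty to keep it down.
- guard_low (a point): Middle of the lowest wire of the fixed wire guard, at (-75, 0, 106). This 6 mm wire runs along y; below it (z under 103) the front is open from end plate to end plate. From it the guard (6 mm wires along y, 5 mm cross wires every 55 mm) rises back over the deck to x = 30, z = 163.
- ledge_mid (a point): Middle of the front ledge at its NOMINAL height, (-155, 0, 30). Bent aluminium sheet on slotted screws: flat ledge from x = -200 to -110, then a straight ramp falling 20 mm per 60 mm of x towards the back until it dips under the deck. The real sheet, ledge and ramp together, sits up to 9 mm higher or lower; this is not measured: feel for it. Hem 6 mm high on its front and side edges.
- ring: The dropped steel spacer ring, like a thick washer: 40 mm outside, 22 mm hole, 4 mm thick, 27 g. Origin in the middle of its underside, z along its axis. It starts lying flat on the deck, behind the guard.
- rod: Hooked rod, 160 g. Origin mid-handle (flat-sided, rubber-sleeved, 140 x 16 x 20 mm), x along the rod to the hook, z up. A 6 mm steel rod steps down from the handle, runs at z = -20 mm to x = 195 and bends square down; the hook's round end is at (195, 0, -65). Centre of mass x = 36. Grip the handle across its width between the uprights, best at x = 20. Gripped firmly, its end yields 0.6 mm per N.
- rest: Fixed wooden rest, base 170 x 80 x 12 mm, with two notched uprights 8 mm thick at x = -58 and 58 that hold the rod's handle: notch floor at z = 78 mm, about 25 mm wide, flaring upwards to z = 107 mm. Origin under the middle of the base, z up, x along the rod. The rod is home with its origin at (0, 0, 88), pointing along +x.
- bottle_a: Standing paint bottle, 68 mm diameter, 150 mm high; origin at the middle of its base. To be left alone.
- bottle_b: Standing paint bottle, 68 mm diameter, 150 mm high; origin at the middle of its base. To be left alone.
- cup: Small open mixing cup, 64 mm diameter, 60 mm high; origin at the middle of its base. To be left alone.
Things that resemble listed ones, but are neither listed nor needed, are in the scene too. Of the things shaped like the ring, the steel one is meant. Of the things that look like the rest, the smaller one is meant.

How it is judged:
On the way:
1. the ring lies flat on the front ledge, clear of the guard (x of ring in the frame of roller between -0.185 and -0.13 m and z of ring in the frame of roller between 0.015 and 0.048 m and angle between the z axis of ring and the z axis of roller, either way round below 0.12 rad), for 0.2 s.
At the end, for the whole second after the job is handed in: The ring lies flat (within 0.12 rad) and still on the flat front ledge, its centre 130 to 185 mm in front of the roller's origin, clear of the guard; the rod lies still, down in both notches of its rest, within 25 mm along, 8 mm across and 5 mm in height of home (all of step 1 and linear speed of each of ring, rod below 0.02 m/s and x of rod in the frame of rest between -0.025 and 0.025 m and y of rod in the frame of rest between -0.008 and 0.008 m and z of rod in the frame of rest between 0.083 and 0.093 m and angle between the x axis of rod and the x axis of rest, either way round below 0.12 rad and angle between the z axis of rod and the z axis of rest, either way round below 0.2 rad); the robot touches nothing.
It fails at once if the rod pressed on the machine (deck, ledge or guard) with more than 6 N (contact force between rod and roller above 6 N).
It fails at once if the gripper touched the ring (contact force between the fingers and ring above 0.3 N).
It fails at once if the arm or gripper pressed on the machine with more than 15 N (contact force between any of the fingers, the arm and roller above 15 N).
It fails at once if a bottle or the cup was moved by more than 25 mm or a bottle tipped (distance of any of bottle_a, bottle_b, cup from where it was at the start of the episode above 0.025 m or angle between any of bottle_a, bottle_b's own z axis and vertical above 0.35 rad).
It also fails if it takes over 72 s, if anything falls off the work surface, if the arm or the gripper's body presses on something with over 40 N, if the wrist force passes 120 N, or if a joint passes its speed limit or range.

## Working session

There is one attempt and no reset: what is moved stays moved. The work goes in short steps, Python scripts to look and compute and a shell command to move; the robot and the scene stay as the last step left them, time stands still between calls to the robot, and variables do not carry over. Pictures are saved under pics/ and viewed, and the job is handed in when it is done.

```bash
ls; mkdir -p pics
python3 - <<'E'
from cell import robot
import cv2
print(robot.state())
for n in ["scene","side","wrist"]:
    f=robot.grab_frame(n); cv2.imwrite(f"pics/{n}0.png",f[:,:,::-1])
    p=robot.camera_params(n); print(n,p)
E
```

```text
pics
{'clock': 0.0, 'joint_positions': array([-1.32207233e+00,  2.45823158e-01,  1.55903721e+00, -2.98314916e-06,
        1.33872021e+00, -1.74110826e-01]), 'joint_vel': array([0.00078236, 0.00027223, 0.00174853, 0.00066001, 0.00050972,
       0.00086711]), 'tau': array([ 1.31123950e-03, -4.29506707e+01, -3.26127183e+01, -1.42622284e-04,
        5.30123376e-03,  5.28498674e-06]), 'eef_pos': array([ 0.26658763, -0.59221772,  0.24416203]), 'orientation': array([2.96894154, 1.5688084 , 1.82098073]), 'force': array([-0.6567648 ,  0.34784222,  0.2316164 ]), 'wrist_torque': array([ 0.05049284, -0.0384766 ,  0.02033404]), 'width': 0.9955031228088611}
scene {'fx': 428.20590664334196, 'fy': 428.20590664334196, 'cx': 321.2018516903265, 'cy': 199.2670954336671, 'dist': array([-0.09505111,  0.        ,  0.        ,  0.        ,  0.        ]), 'world_to_cam': array([[ 6.04826220e-01,  7.96356289e-01, -1.37992061e-03,
        -2.33774758e-01],
       [-6.76405301e-01,  5.14637416e-01,  5.26900559e-01,
         3.13019251e-01],
       [ 4.20310733e-01, -3.17749888e-01,  8.49925818e-01,
        -1.4
[... 298 characters left out ...]
': array([[-0.83070817, -0.55635104,  0.019936  ,  0.35319759],
       [ 0.4049539 , -0.57930278,  0.70740415, -0.32214493],
       [-0.38201606,  0.59571957,  0.70652808, -0.74983321],
       [ 0.        ,  0.        ,  0.        ,  1.        ]])}
wrist {'fx': 297.1016806394127, 'fy': 297.1016806394127, 'cx': 319.5023998977003, 'cy': 199.96080017305073, 'dist': array([-0.04752973,  0.        ,  0.        ,  0.        ,  0.        ]), 'world_to_cam': array([[ 0.40986295, -0.91214559, -0.00166873, -0.64904674],
       [ 0.86697372,  0.39013273, -0.3100855 ,  0.04070352],
       [ 0.28349415,  0.12564581,  0.95070721, -0.37974963],
       [ 0.        ,  0.        ,  0.        ,  1.        ]])}
```

View pics/scene0.png

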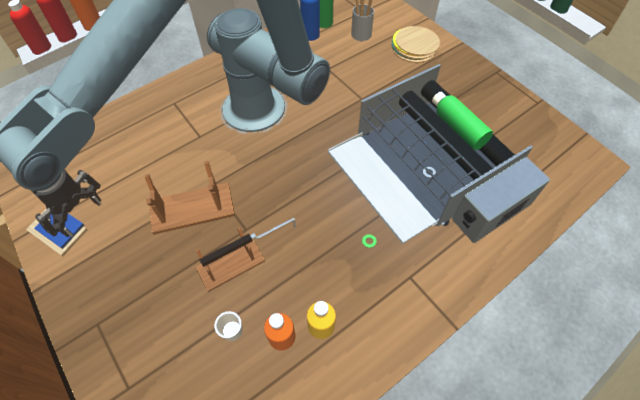

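View pics/side0.png

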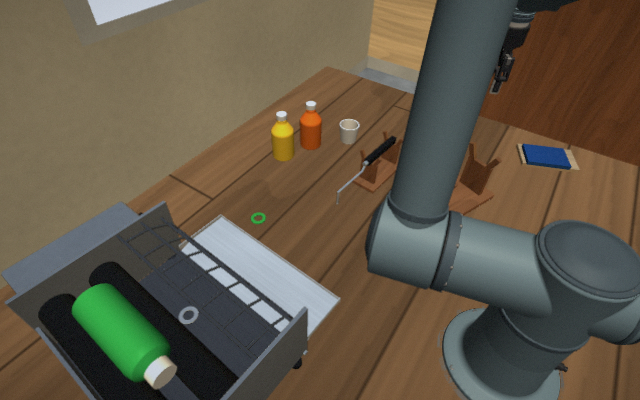

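View pics/wrist0.png

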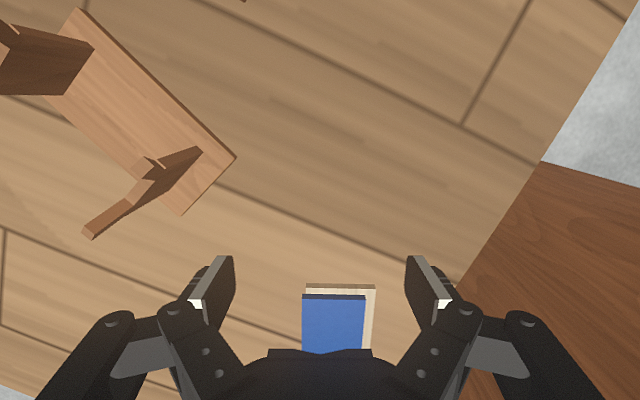

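```bash
cat > h.py <<'E'
import numpy as np, cv2
from cell import robot
from scipy.spatial.transform import Rotation as R
def ray(cam,px,P=None):
    p=P or robot.camera_params(cam)
    K=np.array([[p['fx'],0,p['cx']],[0,p['fy'],p['cy']],[0,0,1]])
    u=cv2.undistortPoints(np.array([[px]],float),K,p['dist'])[0,0]
    T=p['world_to_cam'];Rm=T[:3,:3];o=-Rm.T@T[:3,3]
    d=Rm.T@np.array([u[0],-u[1],-1.0]);return o,d/np.linalg.norm(d)
def atz(cam,px,z,P=None):
    o,d=ray(cam,px,P);return o+d*(z-o[2])/d[2]
def tri(rs):
    A=np.zeros((3,3));b=np.zeros(3)
    for o,d in rs:
        M=np.eye(3)-np.outer(d,d);A+=M;b+=M@o
    x=np.linalg.solve(A,b);return x,[np.linalg.norm((np.eye(3)-np.outer(d,d))@(x-o))*1e3 for o,d in rs]
def proj(cam,X,P=None):
    p=P or robot.camera_params(cam)
    T=p['world_to_cam'];c=(T[:3,:3]@np.atleast_2d(X).T).T+T[:3,3]
    c=c*[1,-1,-1]
    K=np.array([[p['fx'],0,p['cx']],[0,p['fy'],p['cy']],[0,0,1]])
    return cv2.projectPoints(c.reshape(-1,1,3),np.zeros(3),np.zeros(3),K,p['dist'])[0][:,0]
E
python3 - <<'E'
from h import *
import pickle
np.set_printoptions(precision=4,suppress=True)
res={}
for t in ["roller","deck_mid","guard_low","ledge_mid","ring","rod","rest"]:
    r={}
    for c in ["scene","side"]:
        L=robot.landmark_of(c,t); r[c]=[(np.round(l['pixel'],1),round(l['score'],2)) for l in L]
    print(t,r)
    if all(r.values()): print('   ',tri([ray(c,r[c][0][0]) for c in r]))
for t in ["bottle_a","cup","ring","rest"]:
    print(t,[(np.round(l['extent'],0),round(l['score'],2)) for l in robot.search_frame("scene",t)])
for c,b in [("scene",(310,50,250,200)),("side",(0,180,350,220)),("scene",(140,150,170,140)),("side",(320,120,110,90))]:
    im=cv2.imread(f"pics/{c}0.png");x,y,w,h=b;k=min(800/w,600/h)
    cv2.imwrite(f"pics/crop_{c}_{x}.png",cv2.resize(im[y:y+h,x:x+w],None,fx=k,fy=k,interpolation=cv2.INTER_CUBIC))
    print(c,x,y,k)
E
```

```text
roller {'scene': [(array([414.6, 167.3]), 0.81), (array([229.8, 266.6]), 0.54)], 'side': [(array([210. , 319.9]), 0.76)]}
    (array([0.5203, 0.2602, 0.0071]), [np.float64(0.3473550485889779), np.float64(0.34735504858912414)])
deck_mid {'scene': [(array([423.9, 164.4]), 0.96)], 'side': [(array([201.6, 327.2]), 0.71)]}
    (array([0.5268, 0.2852, 0.0087]), [np.float64(6.283027783795142), np.float64(6.2830277837953075)])
guard_low {'scene': [(array([403.6, 159.9]), 0.97)], 'side': []}
ledge_mid {'scene': [(array([378.5, 188. ]), 0.71)], 'side': [(array([260.5, 263.5]), 0.82)]}
    (array([0.5166, 0.1065, 0.0285]), [np.float64(4.174559098633078), np.float64(4.174559098633001)])
ring {'scene': [(array([370.3, 237.1]), 0.5), (array([429. , 173.7]), 0.49)], 'side': [(array([186.1, 313. ]), 0.55), (array([256.5, 219.4]), 0.42)]}
    (array([ 0.6134,  0.1551, -0.1757]), [np.float64(100.20097714237093), np.float64(100.20097714237106)])
rod {'scene': [(array([223. , 251.8]), 0.84)], 'side': [(array([379.1, 149.6]), 0.91), (array([379.7, 170. ]), 0.38)]}
    (array([ 0.455 , -0.3603,  0.0867]), [np.float64(3.480811579406807), np.float64(3.4808115794065233)])
rest {'scene': [(array([230.7, 266.5]), 0.72), (array([189.2, 209.2]), 0.63)], 'side': [(array([379.3, 169.2]), 0.9), (array([448.9, 204.3]), 0.77)]}
    (array([ 0.4548, -0.3648,  0.0067]), [np.float64(5.911645733480953), np.float64(5.911645733480794)])
bottle_a [(array([282., 333.,  30.,  36.]), 0.94), (array([323., 318.,  28.,  37.]), 0.9), (array([440., 153., 220., 178.]), 0.18)]
cup [(array([229., 326.,  30.,  26.]), 0.84)]
ring [(array([230., 326.,  31.,  34.]), 0.58), (array([371., 242.,   8.,  15.]), 0.53)]
rest [(array([231., 262.,  70.,  58.]), 0.92), (array([189., 199.,  94.,  76.]), 0.82)]
scene 310 50 3.0
side 0 180 2.2857142857142856
scene 140 150 4.285714285714286
side 320 120 6.666666666666667
```

```bash
ls pics
```

```text
crop_scene_140.png
crop_scene_310.png
crop_side_0.png
crop_side_320.png
scene0.png
side0.png
wrist0.png
```

View pics/crop_scene_310.png

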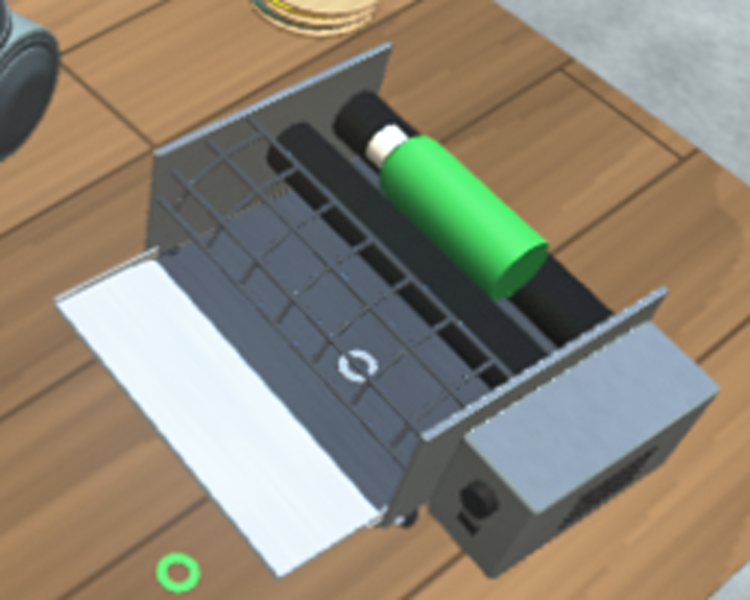

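View pics/crop_side_0.png

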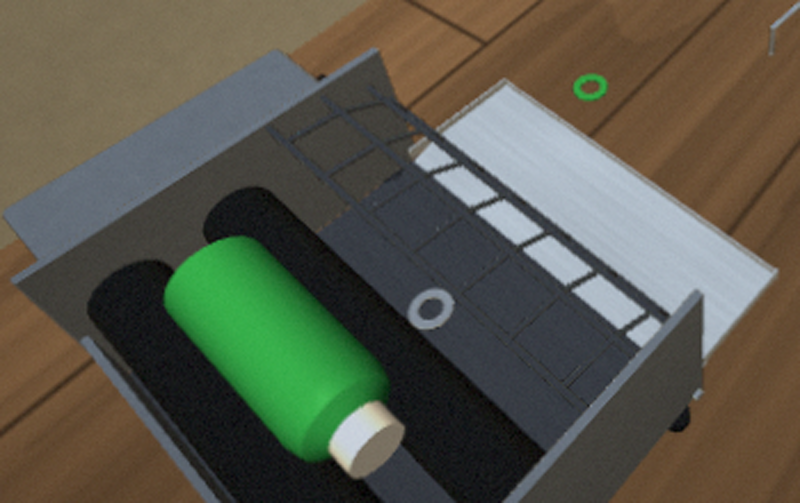

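View pics/crop_scene_140.png

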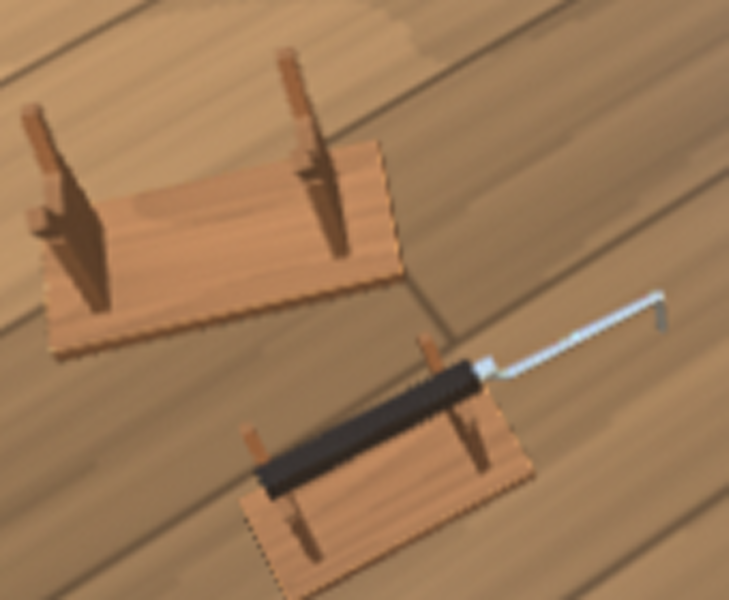

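View pics/crop_side_320.png

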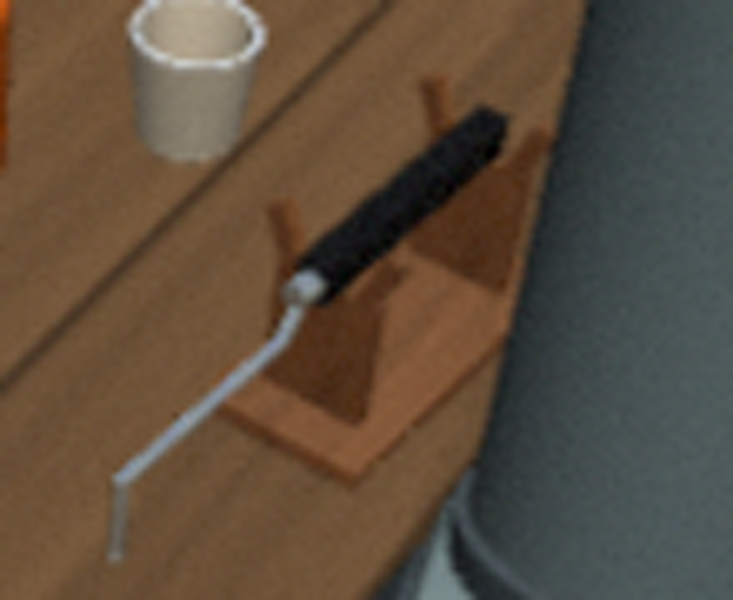

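```bash
cat > fit.py <<'E'
from h import *
from scipy.optimize import least_squares
np.set_printoptions(precision=4,suppress=True)
# cam, px, x,z, ysign(+1 ,-1) , width kind ('l' ledge,'w' wire, None free y), usesdz
O=[("scene",(328.7,149.3),-.2,.03,1,'l',1),("scene",(403.3,242.3),-.2,.03,-1,'l',1),
("scene",(362.3,116),-.075,.106,1,'w',0),("scene",(446.7,204),-.075,.106,-1,'w',0),
("scene",(395,89.3),.03,.163,1,'w',0),("scene",(475.7,170.7),.03,.163,-1,'w',0),
("side",(220.9,215.4),-.2,.03,-1,'l',1),("side",(339.5,298.6),-.2,.03,1,'l',1),
("side",(164,220),-.075,.106,-1,'w',0),("side",(119,236),.03,.163,-1,'w',0)]
Ps={c:robot.camera_params(c) for c in("scene","side")}
def T(p,X): 
    c,s=np.cos(p[2]),np.sin(p[2]); X=np.asarray(X)
    return np.array([p[0]+c*X[0]-s*X[1],p[1]+s*X[0]+c*X[1],X[2]])
def res(p):
    r=[]
    for c,px,x,z,sg,k,u in O:
        y=sg*(p[4] if k=='l' else p[5])
        r+=list(proj(c,T(p,[x,y,z+u*p[3]]),Ps[c])[0]-px)
    r.append(p[3]*200)
    return r
s=least_squares(res,[.52,.26,1.5,0,.185,.187],loss='soft_l1')
p=s.x;print(p,np.degrees(p[2]));print(np.array(res(p)[:-1]).reshape(-1,2))
J=s.jac;print('sd',np.sqrt(np.diag(np.linalg.inv(J.T@J))))
np.save('roller.npy',p)
r1=atz("scene",(429,172),.013,Ps['scene']);r2=atz("side",(188.5,315),.013,Ps['side'])
print('ring',r1,r2)
for q in(r1,r2,(r1+r2)/2):
    d=q[:2]-p[:2];c,s_=np.cos(p[2]),np.sin(p[2]);print('ring in roller',c*d[0]+s_*d[1],-s_*d[0]+c*d[1])
# rod: butt end, front handle end, hook bend, hook tip
def sc(x,y):return (140+x/4.2857,150+y/4.2857)
def sd(x,y):return (320+x/6.6667,120+y/6.6667)
for n,a,b in[("bend",(660,294),(120,480)),("tip",(663,330),(115,558)),("handlefrontctr",(476,372),(312,270)),("handlebackctr",(265,482),(492,124))]:
    print(n,tri([ray("scene",sc(*a),Ps['scene']),ray("side",sd(*b),Ps['side'])]))
for n,a in[("rest corner",(243,503)),("c2",(288,600)),("c3",(533,472)),("c4",(487,385))]: print(n,atz("scene",sc(*a),.012,Ps['scene']))
for n,b in[("rc front", (352,478)),("rc left",(222,402)),("rc right",(512,335))]: print(n,atz("side",sd(*b),.012,Ps['side']))
E
python3 fit.py
```

```text
[ 0.5214  0.2627  1.4872 -0.0008  0.1873  0.1873] 85.2086715473561
[[-0.5674  0.2497]
 [-0.2018 -0.7948]
 [ 0.7017  0.4618]
 [-2.0327  1.7173]
 [-2.1123  0.3861]
 [ 4.0923  5.3937]
 [-0.336  -0.2781]
 [-0.1456  0.4185]
 [ 7.3495  4.2109]
 [-0.9428  0.7431]]
sd [0.0017 0.0013 0.0063 0.0023 0.0016 0.0024]
ring [0.5626 0.2797 0.013 ] [0.5614 0.2785 0.013 ]
ring in roller 0.020368335642961075 -0.039608577108316945
ring in roller 0.01910600141157264 -0.038502310843357264
ring in roller 0.019737168527266855 -0.03905544397583705
bend (array([ 0.472 , -0.1584,  0.0688]), [np.float64(1.4695002642945871), np.float64(1.4695002642945802)])
tip (array([ 0.4726, -0.1599,  0.0236]), [np.float64(1.7886095792941012), np.float64(1.7886095792942307)])
handlefrontctr (array([ 0.4604, -0.2844,  0.0935]), [np.float64(2.1984860757898956), np.float64(2.1984860757899045)])
handlebackctr (array([ 0.445 , -0.4213,  0.0904]), [np.float64(2.0022394625939075), np.float64(2.0022394625939803)])
rest corner [ 0.4097 -0.437   0.012 ]
c2 [ 0.4824 -0.4458  0.012 ]
c3 [ 0.5016 -0.2794  0.012 ]
c4 [ 0.4328 -0.2697  0.012 ]
rc front [ 0.4195 -0.2679  0.012 ]
rc left [ 0.488  -0.2774  0.012 ]
rc right [ 0.404  -0.3901  0.012 ]
```

```bash
cat > d.py <<'E'
import sys
from h import *
np.set_printoptions(precision=4,suppress=True)
def delta(xyz,yaw_rod,flip=0):
    """tool x down; tool z perpendicular to rod. returns tool-frame shift and rotvec deg"""
    s=robot.state();Rm=R.from_euler('xyz',s['orientation']).as_matrix()
    a=np.radians(yaw_rod);d=np.array([np.cos(a),np.sin(a),0])
    X=np.array([0,0,-1.]);Y=d if not flip else -d;Z=np.cross(X,Y)
    Rt=np.column_stack([X,Y,Z])
    w=R.from_matrix(Rm.T@Rt).as_rotvec(degrees=True)
    return Rm,Rm.T@(np.array(xyz)-s['eef_pos']),w,np.array(xyz)-s['eef_pos']
if __name__=="__main__":
    v=list(map(float,sys.argv[1:5]));f=int(sys.argv[5]) if len(sys.argv)>5 else 0
    s=robot.state();print('t',s['clock'],'pos',s['eef_pos'],'F',s['force'],'w',s['width'],'q',s['joint_positions'])
    Rm,t,w,wd=delta(v[:3],v[3],f);print('R',Rm.tolist());print('shift tool',t,'turn',w,'world',wd)
E
python3 d.py .455 -.336 .20 83.7 0; python3 d.py .455 -.336 .20 83.7 1|tail -1
python3 - <<'E'
from h import *
L=robot.trace("scene","rod")
for l in L[:2]:print(l['score'],l['extent'])
E
```

```text
t 1.05 pos [ 0.2667 -0.5928  0.2453] F [-0.1227 -0.0495  0.5814] w 1.0018040316886652 q [-1.3221  0.2451  1.5578 -0.      1.3387 -0.1741]
R [[-4.6585590122161236e-05, 0.9119358326352482, 0.4103328343986616], [4.902094882996977e-05, 0.41033283643345175, -0.9119358315920176], [-0.9999999977133647, -2.236816398992758e-05, -6.38195571196487e-05]]
shift tool [ 0.0453  0.2771 -0.1569] turn [-59.4743  -0.004   -0.0007] world [ 0.1883  0.2568 -0.0453]
shift tool [ 0.0453  0.2771 -0.1569] turn [120.5257  -0.0008   0.0046] world [ 0.1883  0.2568 -0.0453]
0.69 [244.9, 243.1, 95.1, 41.4]
0.35 [321.2, 319.3, 28.5, 36.6]
```

```bash
python3 -m inch '[[100,0,0,0,-8.5,0,0],[100,0,0,0,-8.5,0,0],[100,0,0,0,-8.5,0,0],[100,0,0,0,-8.5,0,0],[100,0,0,0,-8.5,0,0]]'; python3 -m inch '[[100,0,0,0,-8.5,0,0],[100,0,0,0,-8.5,0,0]]'; python3 d.py .455 -.336 .20 83.7 0
```

```text
clock: 1.6
eef_pos: [0.2667, -0.5928, 0.2453]
orientation: [1.915, 1.571, 1.521]
force: [-0.8, -0.9, 0.4]
width: 1.004
clock: 1.8
eef_pos: [0.2667, -0.5928, 0.2453]
orientation: [1.631, 1.571, 1.538]
force: [-0.8, 0.2, 0.1]
width: 1.0
t 1.8 pos [ 0.2667 -0.5928  0.2453] F [-0.7876  0.1845  0.053 ] w 1.0004252489708063 q [-1.3221  0.2451  1.5578  0.      1.3387 -1.2287]
R [[2.2745264376955454e-06, 0.09333210447433019, 0.9956350326646908], [6.926901404331887e-05, 0.9956350302639352, -0.09333210440752522], [-0.9999999975983154, 6.917894339864006e-05, -4.200424656874979e-06]]
shift tool [0.0453 0.2732 0.1635] turn [ 0.9447 -0.0003 -0.004 ] world [ 0.1883  0.2568 -0.0453]
```

```bash
python3 -m inch '[[100,0,0.039,0.0234,0,0,0],[100,0,0.039,0.0234,0,0,0],[100,0,0.039,0.0234,0,0,0],[100,0,0.039,0.0234,0,0,0],[100,0,0.039,0.0234,0,0,0]]'; python3 -m inch '[[100,0,0.039,0.0234,0,0,0],[100,0,0.039,0.0234,1,0,0],[100,0,0,0,0,0,0]]'; python3 d.py .455 -.336 .20 83.7 0
python3 - <<'E'
from h import *
import pickle
P=robot.camera_params("wrist");f=robot.grab_frame("wrist");cv2.imwrite("pics/w1.png",f[:,:,::-1]);pickle.dump(P,open('w1.pkl','wb'))
print([(l['pixel'],l['score']) for l in robot.landmark_of("wrist","rod")],[(l['pixel'],l['score']) for l in robot.landmark_of("wrist","rest")])
E
```

```text
clock: 2.3
eef_pos: [0.4019, -0.4084, 0.2452]
orientation: [-1.279, 1.568, -1.379]
force: [2.0, -0.3, 0.5]
width: 0.996
clock: 2.6
eef_pos: [0.4604, -0.3283, 0.2457]
orientation: [-0.72, 1.568, -0.834]
force: [-0.3, -0.9, 0.5]
width: 1.002
t 2.6 pos [ 0.4604 -0.3283  0.2457] F [-0.2534 -0.941   0.4722] w 1.001695345751462 q [-0.8198  0.0463  1.7785 -0.      1.3136 -0.7063]
R [[0.0021826221796816814, 0.11325615172171344, 0.9935634253824006], [-0.0024052395108836652, 0.9935635125513058, -0.1132508779198048], [-0.9999947254777477, -0.002142574129282482, 0.0024409819303885527]]
shift tool [ 0.0457 -0.0082 -0.0046] turn [-0.2029  0.1396  0.123 ] world [-0.0054 -0.0077 -0.0457]
[([315.2, 211.5], 0.85)] [([157.5, 210.4], 0.7), ([313.2, 190.7], 0.65)]
```

View pics/w1.png

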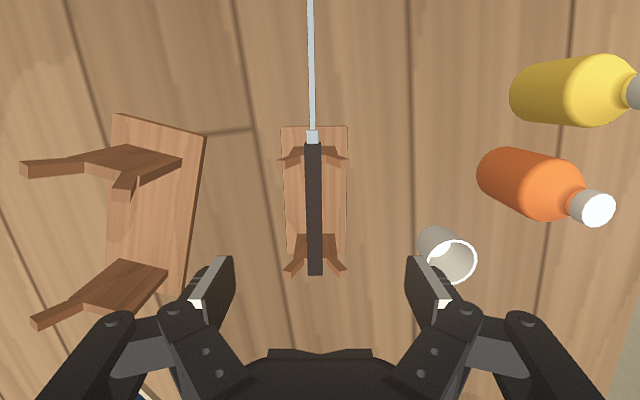

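Run:
```python
from h import *
import pickle
np.set_printoptions(precision=4,suppress=True)
P=pickle.load(open('w1.pkl','rb'))
a=atz("wrist",(312.5,143.5),.098,P);b=atz("wrist",(315.5,274),.098,P)
print(a,b,np.linalg.norm(a-b),(a+b)/2,np.degrees(np.arctan2(*(a-b)[[1,0]])))
print('steel far',atz("wrist",(310,2),.071,P),'near',atz("wrist",(312,128),.071,P))
for q in[(283,127),(348,127)]:print(atz("wrist",q,.012,P))
print('cup rim',atz("wrist",(452,262),.06,P), 'land',atz("wrist",(315.2,211.5),.088,P))
```

```text
[ 0.4585 -0.2841  0.098 ] [ 0.4449 -0.4214  0.098 ] 0.13790626474668474 [ 0.4517 -0.3527  0.098 ] 84.3704451047881
steel far [ 0.4705 -0.1617  0.071 ] near [ 0.4589 -0.2723  0.071 ]
[ 0.4229 -0.2716  0.012 ]
[ 0.4997 -0.2805  0.012 ]
cup rim [ 0.6076 -0.4486  0.06  ] land [ 0.4525 -0.3544  0.088 ]
```

```bash
python3 d.py .454 -.334 .083 84.0 0|tail -1; python3 -m inch '[[100,0.02,-0.005,-0.007,-0.1,0.1,0.1],[100,0.045,0,0,0,0,0],[100,0.045,0,0,0,0,0],[100,0,0,0,0,0,0]]'; python3 d.py .454 -.334 .083 84.0 0
```

```text
shift tool [ 0.1626 -0.0015 -0.0041] turn [-0.7935  0.0983  0.208 ] world [-0.0041 -0.0016 -0.1626]
clock: 3.15
eef_pos: [0.4487, -0.3439, 0.1357]
orientation: [-1.008, 1.562, -1.133]
force: [-0.7, 1.3, -0.4]
width: 1.0
t 3.15 pos [ 0.4487 -0.3439  0.1357] F [-0.6702  1.3051 -0.3584] w 1.0000942329193558 q [-0.8534  0.1711  1.8586 -0.0027  1.1035 -0.7277]
R [[0.00371088637221334, 0.1241831582642309, 0.9922523734039912], [-0.007922159894956898, 0.9922317179667732, -0.12415094539835274], [-0.9999617336203077, -0.007400071906880759, 0.004665857996310752]]
shift tool [0.0526 0.0109 0.0038] turn [-1.1328  0.2631  0.4266] world [ 0.0053  0.0099 -0.0527]
```

```bash
python3 -m inch '[[100,0.02,0.011,0.004,-1.1,0.26,0.43],[100,0,0,0,0,0,0]]'; python3 d.py .454 -.334 .083 84.0 0|tail -1
```

```text
clock: 3.35
eef_pos: [0.4534, -0.3366, 0.1173]
orientation: [-0.902, 1.57, -1.011]
force: [0.4, 0.6, -1.0]
width: 1.001
shift tool [0.0343 0.0027 0.0003] turn [-0.2469  0.0344  0.0438] world [ 0.0006  0.0026 -0.0343]
```

```bash
python3 -m inch '[[100,0.034,0.003,0,-0.2,0,0],[100,0,0,0,0,0,0]]'; python3 d.py .454 -.334 .083 84.0 0|tail -1;python3 - <<'E'
from h import *
f=robot.grab_frame("wrist");cv2.imwrite("pics/w2.png",f[:,:,::-1])
E
```

```text
clock: 3.55
eef_pos: [0.4553, -0.338, 0.0883]
orientation: [-0.821, 1.562, -0.929]
force: [-0.7, 0.7, 0.0]
width: 0.998
shift tool [ 0.0052  0.0039 -0.0017] turn [-0.1784  0.357   0.3844] world [-0.0013  0.004  -0.0053]
```

View pics/w2.png

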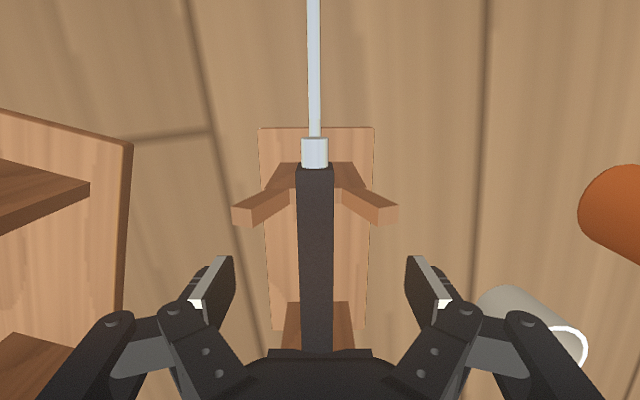

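```bash
python3 -m inch '[[100,0.005,0.004,-0.001,-0.2,0.35,0.38],[100,0,0,0,0,0,0]]'; python3 d.py .454 -.334 .083 84.0 0|tail -1
```

```text
clock: 3.8
eef_pos: [0.459, -0.3399, 0.0926]
orientation: [-0.742, 1.554, -0.847]
force: [-0.3, 0.4, -0.9]
width: 0.999
shift tool [ 0.0095  0.0054 -0.0057] turn [-0.0406  0.6934  0.6362] world [-0.005   0.0059 -0.0096]
```

```bash
for i in 1 2 3; do python3 -m inch '[[100,0,0,0,0,0,0]]'|head -3; done; python3 d.py .454 -.334 .083 84.0 0|tail -1
```

```text
clock: 3.9
eef_pos: [0.4599, -0.3409, 0.0947]
orientation: [-0.744, 1.551, -0.85]
clock: 4.0
eef_pos: [0.4603, -0.3415, 0.0959]
orientation: [-0.744, 1.549, -0.849]
clock: 4.1
eef_pos: [0.4606, -0.3418, 0.0967]
orientation: [-0.743, 1.548, -0.849]
shift tool [ 0.0134  0.0073 -0.0076] turn [-0.0451  0.9623  0.8851] world [-0.0066  0.0078 -0.0137]
```

Run:
```python
from h import *
s=robot.state();print(s)
f=robot.grab_frame("scene");cv2.imwrite("pics/s2.png",cv2.resize(f[60:360,60:460,::-1],None,fx=2,fy=2))
print(robot.state()['eef_pos'])
f=robot.grab_frame("side");cv2.imwrite("pics/d2.png",cv2.resize(f[0:300,240:640,::-1],None,fx=2,fy=2))
print(robot.state()['eef_pos'])
```

```text
{'clock': 4.1, 'joint_positions': array([-8.35893379e-01,  2.39413714e-01,  1.86107929e+00, -3.44615722e-04,
        1.01828229e+00, -7.30208925e-01]), 'joint_vel': array([-9.56888357e-04, -5.20755668e-03, -4.67755528e-03, -1.75091858e-05,
        2.76555009e-03,  1.71912794e-04]), 'tau': array([-1.57690351e-02, -3.78919172e+01, -2.78277004e+01, -1.59392377e-03,
       -5.80295885e-02,  9.83760231e-06]), 'eef_pos': array([ 0.46060412, -0.34181291,  0.09666218]), 'orientation': array([-0.74324282,  1.54797706, -0.84874976]), 'force': array([-0.27765457,  0.22631667,  0.15300128]), 'wrist_torque': array([-0.0311723 ,  0.01861266,  0.02749034]), 'width': 1.001968512714618}
[ 0.46061411 -0.34180653  0.09661751]
[ 0.46046636 -0.34161212  0.09627774]
```

View pics/s2.png

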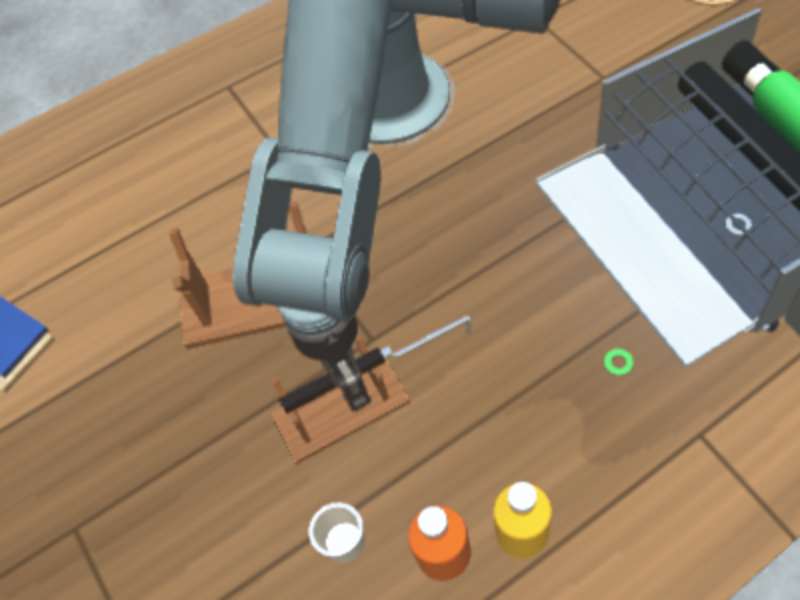

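View pics/d2.png

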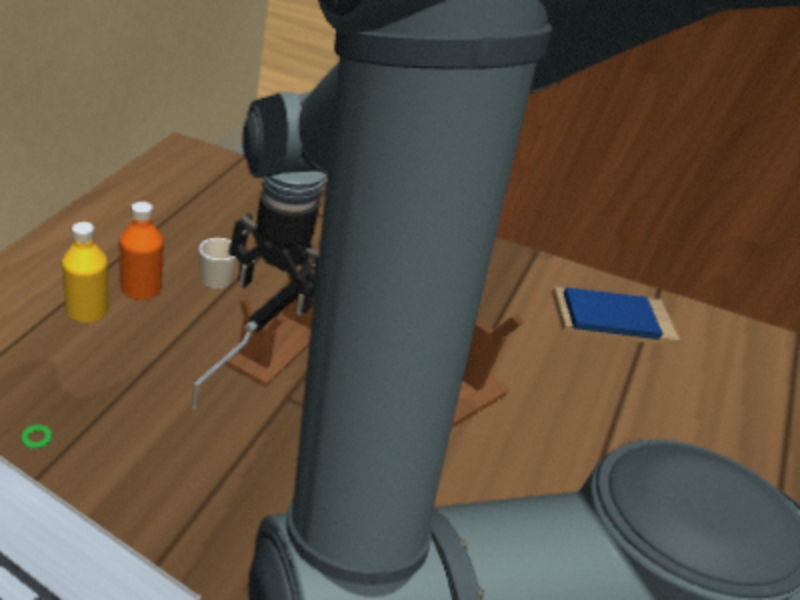

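Run:
```python
from h import *
np.set_printoptions(precision=4,suppress=True)
P=robot.camera_params("scene")
def sc(x,y):return (140+x/4.2857,150+y/4.2857)
for n,q in [("base R upr near",(342,257)),("base R far?",(305,165)),("base L upr",(105,308))]:
    print(n,atz("scene",sc(*q),.02,P))
for n,q in [("c1",(55,360)),("c2",(405,277)),("c3",(378,140))]: print(n,atz("scene",sc(*q),.02,P))
o,d=ray("scene",sc(287,50),P)
for z in(.1,.15,.2,.25):print('top R',z,o+d*(z-o[2])/d[2])
o,d=ray("scene",sc(32,108),P)
for z in(.1,.15,.2,.25):print('top L',z,o+d*(z-o[2])/d[2])
# wrist axis estimate: points above TCP
s=robot.state();X=s['eef_pos'];
for h in(.1,.15,.2,.25,.3):print(h,proj("scene",X+[0,0,h],P))
```

```text
base R upr near [ 0.2974 -0.2974  0.02  ]
base R far? [ 0.2175 -0.2809  0.02  ]
base L upr [ 0.2353 -0.4443  0.02  ]
c1 [ 0.2504 -0.4887  0.02  ]
c2 [ 0.3364 -0.2716  0.02  ]
c3 [ 0.2304 -0.2297  0.02  ]
top R 0.1 [ 0.1863 -0.2572  0.1   ]
top R 0.15 [ 0.2264 -0.2665  0.15  ]
top R 0.2 [ 0.2664 -0.2758  0.2   ]
top R 0.25 [ 0.3064 -0.2851  0.25  ]
top L 0.1 [ 0.1238 -0.416   0.1   ]
top L 0.15 [ 0.167  -0.4171  0.15  ]
top L 0.2 [ 0.2102 -0.4183  0.2   ]
top L 0.25 [ 0.2535 -0.4194  0.25  ]
0.1 [[223.1954 229.7687]]
0.15 [[218.7828 219.2802]]
0.2 [[213.974  207.8086]]
0.25 [[208.7161 195.2155]]
0.3 [[202.9468 181.3367]]
```

```bash
for i in 1 2 3; do python3 -m inch '[[100,0,0,0,0,0,0]]'|head -3; done; python3 -m inch '[[100,0.005,0,0,0,0,0]]'|head -3;python3 -m inch '[[100,0.005,0,0,0,0,0]]'|head -3; python3 d.py .454 -.334 .083 84.0 0
```

```text
clock: 4.3
eef_pos: [0.4604, -0.3415, 0.0962]
orientation: [-0.745, 1.549, -0.85]
clock: 4.4
eef_pos: [0.4603, -0.3414, 0.0961]
orientation: [-0.746, 1.549, -0.851]
clock: 4.5
eef_pos: [0.4603, -0.3413, 0.096]
orientation: [-0.746, 1.549, -0.852]
clock: 4.6
eef_pos: [0.4607, -0.3417, 0.0914]
orientation: [-0.743, 1.548, -0.848]
clock: 4.7
eef_pos: [0.4607, -0.3418, 0.0859]
orientation: [-0.744, 1.548, -0.85]
t 4.7 pos [ 0.4607 -0.3418  0.0859] F [ 1.4282 -0.1475  0.822 ] w 1.001759466017314 q [-0.8357  0.2567  1.8636 -0.0004  0.9988 -0.7302]
R [[0.01487417734904345, 0.10524872287492457, 0.9943346846919231], [-0.01692171207876201, 0.9943287749145648, -0.10499496672328576], [-0.9997461750407012, -0.015264131488484267, 0.01657081112648323]]
shift tool [ 0.0027  0.0071 -0.0075] turn [-0.035   0.9493  0.8749] world [-0.0067  0.0078 -0.0029]
```

```bash
python3 -m inch '[[100,0,0.0035,-0.0037,0,0.48,0.44],[100,0,0.0035,-0.0037,0,0.48,0.44],[100,0,0,0,0,0,0]]'; python3 d.py .454 -.334 .083 84.0 0|tail -1;  python3 -m inch '[[100,0,0,0,0,0,0]]'; python3 d.py .454 -.334 .083 84.0 0|tail -1
```

```text
clock: 5.0
eef_pos: [0.4528, -0.3325, 0.084]
orientation: [2.412, 1.565, 2.307]
force: [0.3, -0.0, 0.8]
width: 1.005
shift tool [ 0.0009 -0.0013  0.0014] turn [-0.0348 -0.2299 -0.2057] world [ 0.0012 -0.0015 -0.001 ]
clock: 5.1
eef_pos: [0.4527, -0.3325, 0.084]
orientation: [2.421, 1.565, 2.316]
force: [0.6, 0.7, -0.3]
width: 1.003
shift tool [ 0.001  -0.0014  0.0014] turn [-0.0341 -0.2299 -0.2019] world [ 0.0013 -0.0015 -0.001 ]
```

Good; close.

```bash
python3 -m inch '[[100,0.001,-0.001,0.001,0,-0.2,-0.2],[50,0,0,0,0,0,0],[0,0,0,0,0,0,0],[0,0,0,0,0,0,0],[0,0,0,0,0,0,0]]';python3 -m inch '[[0,0,0,0,0,0,0],[0,0,0,0,0,0,0],[0,0,0,0,0,0,0]]'; python3 d.py .454 -.334 .083 84.0 0
```

```text
clock: 5.6
eef_pos: [0.454, -0.334, 0.0834]
orientation: [-0.99, 1.57, -1.095]
force: [0.3, 0.9, 0.4]
width: 0.333
clock: 5.9
eef_pos: [0.4541, -0.3342, 0.0836]
orientation: [-1.021, 1.569, -1.126]
force: [0.5, 0.1, 0.1]
width: 0.178
t 5.9 pos [ 0.4541 -0.3342  0.0836] F [0.4884 0.1112 0.1266] w 0.17844265702032414 q [-0.8354  0.2501  1.8766 -0.0005  1.0134 -0.7298]
R [[0.0006768672759227545, 0.1050820655607171, 0.9944633232795385], [-0.0014197157827205709, 0.9944626498477757, -0.1050810280918322], [-0.9999987631281285, -0.001340729366161017, 0.0008223058917669057]]
shift tool [ 0.0006  0.0002 -0.0001] turn [-0.0319  0.0471  0.0768] world [-0.0001  0.0002 -0.0006]
```

```bash
python3 -m inch '[[0,-0.01,0,0,0,0,0],[0,-0.02,0,0,0,0,0],[0,-0.02,0,0,0,0,0],[0,-0.02,0,0,0,0,0],[0,0,0,0,0,0,0]]';python3 -m inch '[[0,0,0,0,0,0,0],[0,0,0,0,0,0,0],[0,0,0,0,0,0,0]]'
cat > tip.py <<'E'
from d import *
from h import *
p=np.load('roller.npy')
def r2w(v):
    c,s=np.cos(p[2]),np.sin(p[2]);return np.array([p[0]+c*v[0]-s*v[1],p[1]+s*v[0]+c*v[1],v[2]])
def w2r(w):
    d=np.array(w[:2])-p[:2];c,s=np.cos(p[2]),np.sin(p[2]);return np.array([c*d[0]+s*d[1],-s*d[0]+c*d[1],w[2]])
OFF=np.array([.0606,.175,0.])
def tip():
    s=robot.state();return s['eef_pos']+R.from_euler('xyz',s['orientation']).as_matrix()@OFF
def goto(v,yaw):
    """roller-frame tip target -> tool deltas"""
    a=np.radians(yaw);X=np.array([0,0,-1.]);Y=np.array([np.cos(a),np.sin(a),0]);Rt=np.column_stack([X,Y,np.cross(X,Y)])
    return delta(r2w(v)-Rt@OFF,yaw)
if __name__=="__main__":
    s=robot.state();Rm=R.from_euler('xyz',s['orientation']).as_matrix()
    print('t',s['clock'],'TCP',s['eef_pos'],'F',s['force'],'M',s['wrist_torque'],'w',round(s['width'],3),'tip roller mm',w2r(tip())*1e3)
    if len(sys.argv)>3:
        v=np.array(list(map(float,sys.argv[1:4])))/1e3;yaw=float(sys.argv[4]) if len(sys.argv)>4 else 85.2
        _,t,w,wd=goto(v,yaw);print('shift mm',t*1e3,'turn',w)
E
python3 tip.py -160 -39 90
python3 - <<'E'
from h import *
f=robot.grab_frame("wrist");cv2.imwrite("pics/w3.png",f[:,:,::-1])
E
```

```text
clock: 6.4
eef_pos: [0.4531, -0.333, 0.1561]
orientation: [2.617, 1.568, 2.512]
force: [0.4, 0.2, -0.7]
width: 0.173
clock: 6.7
eef_pos: [0.4522, -0.3321, 0.1542]
orientation: [2.507, 1.566, 2.402]
force: [-0.3, 0.0, -0.9]
width: 0.175
t 6.7 TCP [ 0.4522 -0.3321  0.1542] F [-0.2949  0.0226 -0.9259] M [0.0005 0.0231 0.0163] w 0.175 tip roller mm [-423.2969   15.7545   94.1744]
shift mm [  4.2288 264.6275  52.5789] turn [-1.2269 -0.2342 -0.1763]
```

View pics/w3.png

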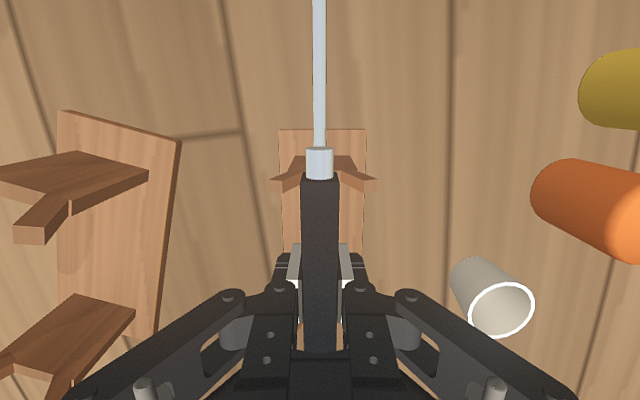

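```bash
python3 -m inch '[[0,0,0.02,0.004,-0.3,-0.1,-0.1],[0,0,0.03,0.006,-0.3,0,0],[0,0,0.035,0.007,-0.3,0,0],[0,0,0.035,0.007,-0.3,0,0],[0,0,0.035,0.007,0,0,0]]';python3 tip.py -160 -39 90;python3 -m inch '[[0,0,0.03,0.006,0,0,0],[0,0,0.02,0.004,0,0,0],[0,0,0.01,0.002,0,0,0],[0,0,0,0,0,0,0],[0,0,0,0,0,0,0]]';python3 tip.py -160 -39 70
```

```text
clock: 7.25
eef_pos: [0.4965, -0.1789, 0.1504]
orientation: [2.655, 1.562, 2.563]
force: [0.9, -0.5, -2.6]
width: 0.174
t 7.25 TCP [ 0.4965 -0.1789  0.1504] F [ 0.9045 -0.5279 -2.5665] M [-0.0393 -0.0394  0.0852] w 0.174 tip roller mm [-266.8629  -13.0865   90.5293]
shift mm [  0.0584 107.3216  25.9931] turn [-0.4657 -0.4335 -0.2317]
clock: 7.75
eef_pos: [0.513, -0.1137, 0.147]
orientation: [2.704, 1.556, 2.617]
force: [0.3, -0.4, -1.4]
width: 0.18
t 7.75 TCP [ 0.513  -0.1137  0.147 ] F [ 0.2958 -0.4232 -1.3672] M [-0.0431 -0.0031  0.0034] w 0.18 tip roller mm [-200.4293  -22.7487   87.5778]
shift mm [16.4902 40.7559 16.0083] turn [-0.1539 -0.7863 -0.3693]
```

```bash
python3 -m inch '[[0,0.003,0.014,0.005,0,-0.3,-0.1],[0,0.005,0.014,0.006,0,-0.3,-0.1],[0,0.005,0.012,0.005,0,-0.2,-0.1],[0,0,0,0,0,0,0],[0,0,0,0,0,0,0]]';python3 tip.py -160 -39 50
```

```text
clock: 8.25
eef_pos: [0.5334, -0.0756, 0.1328]
orientation: [0.585, 1.57, 0.493]
force: [-0.5, 0.2, -1.2]
width: 0.178
t 8.25 TCP [ 0.5334 -0.0756  0.1328] F [-0.5302  0.2385 -1.1573] M [ 0.0323  0.0149 -0.0311] w 0.178 tip roller mm [-161.0444  -41.7198   72.296 ]
shift mm [22.1886  1.0511 -1.2751] turn [-0.4642  0.053  -0.0348]
```

Run:
```python
from tip import *
for c in("scene","side"):
    f=robot.grab_frame(c);p_=proj(c,tip())[0];print(c,p_)
    x,y=map(int,p_);x=min(max(x-90,0),460);y=min(max(y-70,0),260)
    cv2.imwrite(f"pics/{c}3.png",cv2.resize(f[y:y+140,x:x+180,::-1],None,fx=4,fy=4,interpolation=cv2.INTER_CUBIC));print(x,y)
```

```text
scene [384.4004 188.4782]
294 118
side [247.8756 242.8513]
157 172
```

View pics/scene3.png

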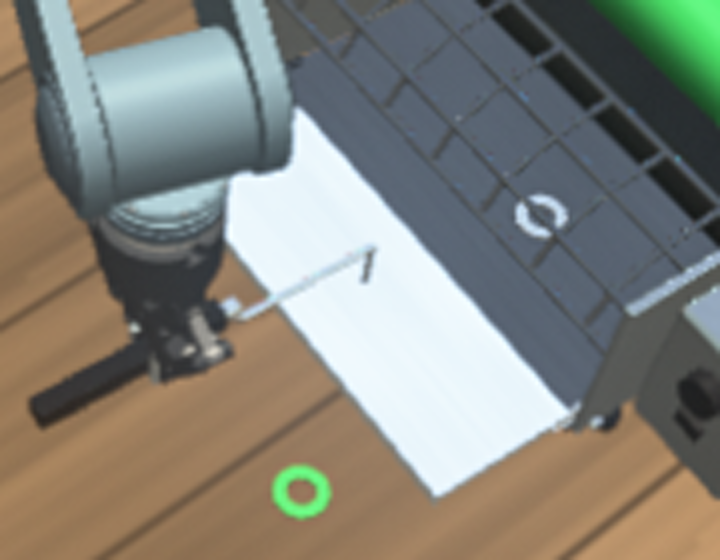

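View pics/side3.png

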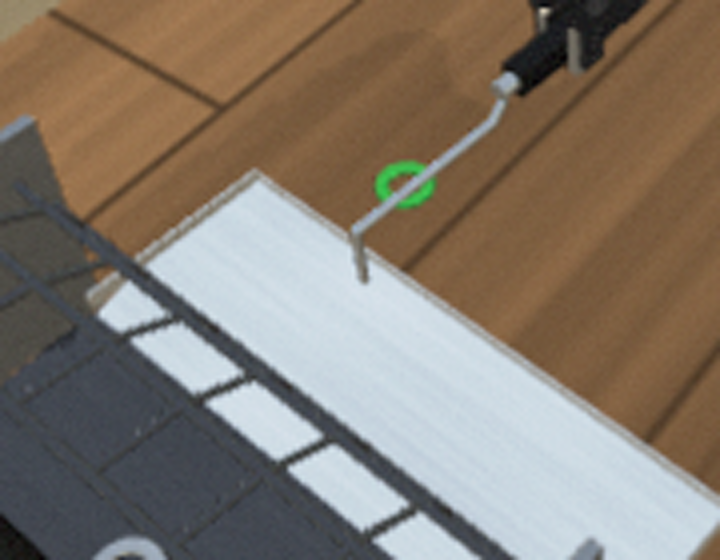

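```bash
python3 -m inch '[[0,0.01,0,0,-0.2,0,0],[0,0.01,0,0,-0.2,0,0],[0,0.004,0,0,0,0,0],[0,0,0,0,0,0,0],[0,0,0,0,0,0,0]]';python3 tip.py -160 -39 40;python3 -m inch '[[0,0,0,0,0,0,0]]'>/dev/null;python3 tip.py -160 -39 40;python3 -m inch '[[0,0.002,0,0,0,0,0]]'>/dev/null;python3 tip.py -160 -39 40
```

```text
clock: 8.85
eef_pos: [0.5327, -0.0771, 0.1065]
orientation: [1.023, 1.57, 0.936]
force: [0.3, -0.7, -1.0]
width: 0.172
t 8.85 TCP [ 0.5327 -0.0771  0.1065] F [ 0.3355 -0.743  -0.9508] M [-0.0506  0.0339  0.0019] w 0.172 tip roller mm [-162.5663  -40.2704   45.9747]
shift mm [ 5.8677  2.5967 -0.692 ] turn [-0.1854  0.0217 -0.0354]
t 8.95 TCP [ 0.5327 -0.0771  0.1065] F [ 0.412   0.0018 -2.337 ] M [-0.0158 -0.0246  0.0349] w 0.179 tip roller mm [-162.6084  -40.2958   45.9916]
shift mm [ 5.8853  2.6385 -0.7155] turn [-0.1858  0.0228 -0.0352]
t 9.05 TCP [ 0.5331 -0.0773  0.1049] F [ 0.1524 -0.8172 -2.0724] M [-0.0425  0.0047 -0.0241] w 0.178 tip roller mm [-162.7645  -40.7477   44.3524]
shift mm [ 4.2905  2.7791 -1.0937] turn [-0.1913  0.0809 -0.0199]
```

```bash
cat > chk.py <<'E'
from tip import *
s=robot.state();print('t %.2f'%s['clock'],'F',s['force'],'M',s['wrist_torque'],'tip',w2r(tip())*1e3)
sys.exit(1 if s['wrist_torque'][0]>float(sys.argv[1]) else 0)
E
m(){ :; }
python3 -m inch '[[0,0.0015,0,0,0,0,0]]'>/dev/null;python3 chk.py .12 && python3 -m inch '[[0,0.0015,0,0,0,0,0]]'>/dev/null && python3 chk.py .12 && python3 -m inch '[[0,0.0015,0,0,0,0,0]]'>/dev/null && python3 chk.py .12 && python3 -m inch '[[0,0.0015,0,0,0,0,0]]'>/dev/null && python3 chk.py .12 && python3 -m inch '[[0,0.0015,0,0,0,0,0]]'>/dev/null && python3 chk.py .12 && python3 -m inch '[[0,0.0015,0,0,0,0,0]]'>/dev/null && python3 chk.py .12 && python3 -m inch '[[0,0.0015,0,0,0,0,0]]'>/dev/null && python3 chk.py .12 && python3 -m inch '[[0,0.0015,0,0,0,0,0]]'>/dev/null && python3 chk.py .12
```

```text
t 9.15 F [ 0.4421  0.6691 -1.9185] M [-0.0281  0.0083  0.0289] tip [-162.7801  -40.8807   42.9108]
t 9.25 F [ 0.1039 -0.1404 -1.5877] M [-0.0873 -0.0223 -0.0074] tip [-162.7937  -41.0764   41.4956]
t 9.35 F [-0.5817 -0.0268 -1.3199] M [-0.0438 -0.0008 -0.0021] tip [-162.7976  -41.1294   39.9271]
t 9.45 F [ 0.5215 -0.0021 -1.4248] M [-0.0071 -0.0005  0.0127] tip [-162.8002  -41.1879   38.3498]
t 9.55 F [-0.6677  0.6677 -2.1061] M [-0.017  -0.0244 -0.0003] tip [-162.7778  -41.1844   36.7329]
t 9.65 F [ 0.1168 -0.4482 -1.8845] M [-0.0137 -0.0488  0.0471] tip [-162.7857  -41.184    35.0868]
t 9.75 F [ 0.2437 -0.4506 -1.078 ] M [-0.0266  0.0446  0.0542] tip [-162.7799  -41.1722   33.4185]
t 9.85 F [-0.2903 -0.6103 -1.8511] M [-0.0727  0.0529 -0.0303] tip [-162.7353  -41.1429   31.7637]
```

```bash
python3 -m inch '[[0,0.0015,0,0,0,0,0]]'>/dev/null;python3 chk.py .12 && python3 -m inch '[[0,0.0015,0,0,0,0,0]]'>/dev/null && python3 chk.py .12 && python3 -m inch '[[0,0.0015,0,0,0,0,0]]'>/dev/null && python3 chk.py .12 && python3 -m inch '[[0,0.0015,0,0,0,0,0]]'>/dev/null && python3 chk.py .12 && python3 -m inch '[[0,0.0015,0,0,0,0,0]]'>/dev/null && python3 chk.py .12 && python3 -m inch '[[0,0.0015,0,0,0,0,0]]'>/dev/null && python3 chk.py .12 && python3 -m inch '[[0,0.0015,0,0,0,0,0]]'>/dev/null && python3 chk.py .12 && python3 -m inch '[[0,0.0015,0,0,0,0,0]]'>/dev/null && python3 chk.py .12
```

```text
t 9.95 F [ 0.051   0.1055 -2.0657] M [ 0.0127 -0.0051  0.0401] tip [-162.7481  -41.1557   30.1306]
t 10.05 F [-0.1901 -1.5576 -1.0796] M [-0.0204 -0.0131 -0.0479] tip [-162.7586  -41.1837   28.4946]
t 10.15 F [ 0.5644 -0.0072 -2.0279] M [-0.06    0.0378  0.0177] tip [-162.7716  -41.1559   26.8349]
t 10.25 F [ 0.0603  0.1434 -1.5209] M [ 0.02   -0.0196  0.0169] tip [-162.7591  -41.1687   25.2031]
t 10.35 F [ 0.0765  0.1674 -1.0864] M [-0.0057  0.0289 -0.0423] tip [-162.7791  -41.2159   23.5896]
t 10.45 F [ 0.0142 -0.2337 -1.2004] M [-0.071   0.0256 -0.0134] tip [-162.7571  -41.1749   21.9315]
t 10.55 F [ 0.1058 -1.3     1.1178] M [ 0.0611 -0.0132  0.04  ] tip [-162.8594  -41.3571   20.4621]
t 10.65 F [-1.2562 -3.3203  2.2551] M [0.2928 0.1664 0.1818] tip [-163.1596  -41.7847   19.3154]
```

```bash
python3 -m inch '[[0,-0.001,0,0,0,0,0],[0,-0.004,0,0,0,0,0],[0,-0.004,0,0,0,0,0],[0,0,0,0,0,0,0]]' >/dev/null; python3 tip.py 20 -39 32; python3 -m inch '[[0,0,0.01,0,0,0,0],[0,0,0.015,0,0,0,0],[0,0,0.015,0,0,0,0],[0,0,0.01,0,0,0,0],[0,0,0,0,0,0,0]]'; python3 tip.py 20 -39 32
```

```text
t 11.05 TCP [ 0.534  -0.0775  0.0895] F [-0.6444 -0.1061 -2.1967] M [-0.0405 -0.0025 -0.0335] w 0.176 tip roller mm [-162.9076  -41.6814   28.9081]
shift mm [ -3.1004 182.8977  -2.5293] turn [-0.1778  0.1838  0.0012]
clock: 11.55
eef_pos: [0.538, -0.0225, 0.0891]
orientation: [0.229, 1.568, 0.142]
force: [0.4, -1.2, -1.0]
width: 0.176
t 11.55 TCP [ 0.538  -0.0225  0.0891] F [ 0.3639 -1.1893 -1.0095] M [-0.0596 -0.0252  0.0247] w 0.176 tip roller mm [-107.7778  -41.0111   28.6223]
shift mm [ -3.4093 127.8089  -1.7465] turn [-0.1533  0.1411 -0.0326]
```

```bash
python3 -m inch '[[0,-0.001,0.015,0,0,0,0],[0,-0.001,0.02,0,0,0,0],[0,-0.001,0.02,0,0,0,0],[0,0,0.015,-0.0005,0,0,0],[0,0,0.01,-0.0005,0,0,0]]';python3 tip.py 20 -39 32; python3 -m inch '[[0,0,0.01,0,0,0,0],[0,0,0.01,0,0,0,0],[0,0,0,0,0,0,0],[0,0,0,0,0,0,0]]'; python3 tip.py 20 -39 32
```

```text
clock: 12.05
eef_pos: [0.5439, 0.0599, 0.0918]
orientation: [-0.286, 1.569, -0.374]
force: [1.4, -0.2, -2.7]
width: 0.175
t 12.05 TCP [0.5439 0.0599 0.0918] F [ 1.4255 -0.2307 -2.6774] M [ 0.0372  0.0003 -0.0384] w 0.175 tip roller mm [-25.2419 -40.142   31.1091]
shift mm [-0.8133 45.2012 -0.5703] turn [-0.1995  0.1182  0.035 ]
clock: 12.45
eef_pos: [0.5456, 0.0819, 0.0914]
orientation: [-0.662, 1.569, -0.748]
force: [-0.3, 0.3, -1.8]
width: 0.179
t 12.45 TCP [0.5456 0.0819 0.0914] F [-0.2975  0.2609 -1.8438] M [-0.0371 -0.0277  0.0126] w 0.179 tip roller mm [ -3.2229 -39.7282  30.6315]
shift mm [-1.1877 23.1476 -0.3201] turn [-0.1195  0.0878  0.0686]
```

```bash
python3 -m inch '[[0,0,0.011,0,0,0,0],[0,0,0.011,0,-0.1,0.1,0],[0,0,0,0,0,0,0],[0,0,0,0,0,0,0]]'>/dev/null; python3 tip.py 20 -39 32
cat > look.py <<'E'
from tip import *
n=sys.argv[1]
for c in("scene","side"):
    f=robot.grab_frame(c);t=tip();p_=proj(c,t)[0]
    x,y=map(int,p_);x=min(max(x-60,0),520);y=min(max(y-45,0),310)
    a=cv2.resize(f[y:y+90,x:x+120,::-1],None,fx=6,fy=6,interpolation=cv2.INTER_CUBIC)
    cv2.imwrite(f"pics/{c}_{n}.png",a);print(c,'off',x,y,'tip px in crop',(p_-[x,y])*6)
E
python3 look.py 4
```

```text
t 12.85 TCP [0.5478 0.1048 0.0914] F [-0.1359 -0.2464 -1.0853] M [-0.0298  0.0307  0.0183] w 0.174 tip roller mm [ 19.8406 -39.8167  30.5683]
shift mm [-1.1971  0.0752 -0.5564] turn [-0.093  -0.0217  0.0768]
scene off 370 123 tip px in crop [360.8161 274.5336]
side off 125 265 tip px in crop [365.874  273.4683]
```

View pics/scene_4.png

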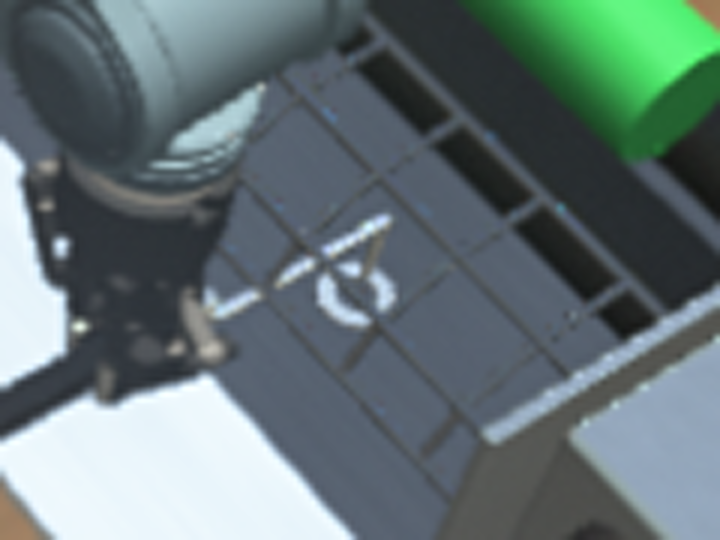

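View pics/side_4.png

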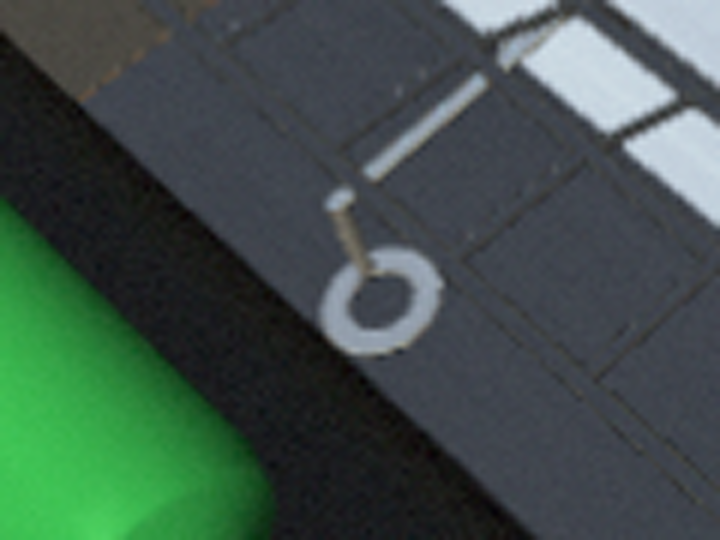

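Run:
```python
from tip import *
t=tip().copy();t[2]=.012
for c,o in(("scene",(370,123)),("side",(125,265))): print(c,(proj(c,t)[0]-o)*6)
r=tri([ray("scene",(429.5,171.8)),ray("side",(188.5,315.2))]);print(r,w2r(r[0]))
r=[atz("scene",(429.5,171.8),.0125),atz("side",(188.5,315.2),.0125)];print([w2r(x)*1e3 for x in r])
```

```text
scene [352.8115 296.1731]
side [377.8769 300.1128]
(array([0.5621, 0.2799, 0.0133]), [np.float64(1.5795018259892473), np.float64(1.5795018259893188)]) [ 0.0206 -0.0392  0.0133]
[array([ 22.486 , -39.6389,  12.5   ]), array([ 19.2887, -38.4377,  12.5   ])]
```

```bash
python3 -m inch '[[0,0.004,0,0,0,0,0],[0,0.005,0,0,0,0,0],[0,0.003,0,0,0,0,0],[0,0,0,0,0,0,0]]'>/dev/null;python3 chk.py .12 && python3 -m inch '[[0,0.0015,0,0,0,0,0]]'>/dev/null && python3 chk.py .12 && python3 -m inch '[[0,0.0015,0,0,0,0,0]]'>/dev/null && python3 chk.py .12 && python3 -m inch '[[0,0.0012,0,0,0,0,0]]'>/dev/null && python3 chk.py .12 && python3 -m inch '[[0,0.001,0,0,0,0,0]]'>/dev/null && python3 chk.py .12 && python3 -m inch '[[0,0.001,0,0,0,0,0]]'>/dev/null && python3 chk.py .12 && python3 -m inch '[[0,0.001,0,0,0,0,0]]'>/dev/null && python3 chk.py .12 && python3 -m inch '[[0,0.001,0,0,0,0,0]]'>/dev/null && python3 chk.py .12
```

```text
t 13.35 F [-0.0001  0.4345 -0.975 ] M [ 0.0387 -0.0109  0.0607] tip [ 18.8549 -39.8442  17.2006]
t 13.45 F [ 0.7055 -0.178  -1.7241] M [-0.0779  0.0422  0.0362] tip [ 18.7812 -39.9851  15.6525]
t 13.55 F [ 0.3321  0.3107 -1.6461] M [ 0.0066  0.0024 -0.0359] tip [ 18.7232 -39.9413  13.9509]
t 13.65 F [-0.9517  0.5952 -1.9603] M [-0.0403  0.0053  0.034 ] tip [ 18.6855 -39.9537  12.6348]
t 13.75 F [ 0.0851 -0.1366 -1.7938] M [-0.0231 -0.0019 -0.0358] tip [ 18.6867 -40.0031  11.5779]
t 13.85 F [ 0.914  -0.2765 -2.0259] M [-0.0514 -0.0247 -0.0005] tip [ 18.6915 -40.0517  10.5412]
t 13.95 F [ 0.5106 -1.1041  0.0169] M [-0.0018  0.0462 -0.003 ] tip [ 18.7035 -40.1304   9.5496]
t 14.05 F [-0.3403 -1.667  -0.7246] M [0.098  0.0554 0.0487] tip [ 18.6898 -40.3183   8.6968]
```

```bash
python3 -m inch '[[0,-0.0005,-0.003,0,0,0,0],[0,0,-0.006,0,0,0,0],[0,0,-0.006,0,0,0,0]]'>/dev/null;python3 chk.py .3; python3 -m inch '[[0,0,-0.006,0,0,0,0],[0,0,-0.006,0,0,0,0],[0,0,0,0,0,0,0]]'>/dev/null;python3 chk.py .3;python3 tip.py -60 -40 9.5; python3 look.py 5
```

```text
t 14.35 F [ 0.3086  0.601  -1.0253] M [ 0.0394 -0.0247  0.0199] tip [  3.5187 -40.3369   9.5567]
t 14.65 F [ 0.4139 -0.8298 -1.0299] M [0.0596 0.0429 0.0026] tip [-10.8376 -40.4932   9.5002]
t 14.65 TCP [0.5455 0.0742 0.0703] F [ 0.4139 -0.8298 -1.0299] M [0.0596 0.0429 0.0026] w 0.175 tip roller mm [-10.8376 -40.4932   9.5002]
shift mm [  0.2609 -49.233    0.3759] turn [-0.2178  0.009   0.0666]
scene off 361 132 tip px in crop [361.1307 271.8692]
side off 139 260 tip px in crop [363.7112 271.1965]
```

View pics/side_5.png

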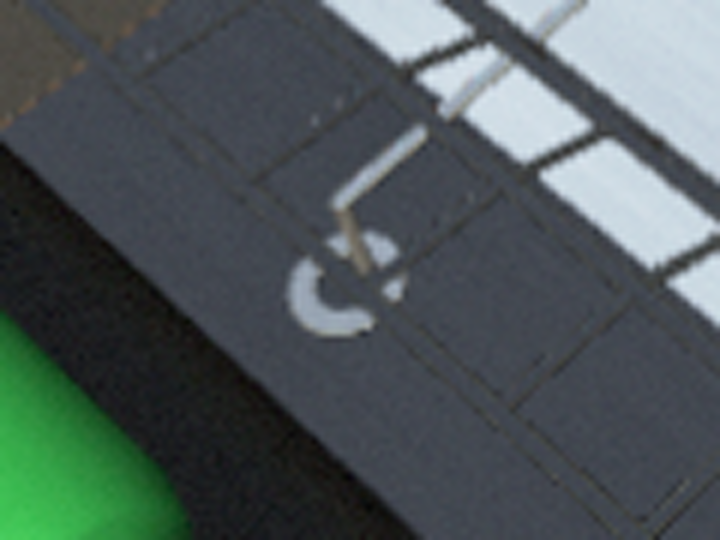

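```bash
python3 -m inch '[[0,0.0002,-0.007,0,0,0,0],[0,0,-0.008,0,0,0,0],[0,0,-0.008,0,0,0,0]]'>/dev/null;python3 chk.py .3; python3 -m inch '[[0,0,-0.008,0,0,0,0],[0,0,-0.008,0,0,0,0],[0,0,-0.005,0,0,0,0],[0,0,0,0,0,0,0]]'>/dev/null;python3 chk.py .3;python3 tip.py -80 -40 10.5
```

```text
t 15.05 F [-0.3604  0.0424 -1.4213] M [ 0.1762 -0.0051  0.0412] tip [-33.6389 -40.0296   9.4476]
t 15.45 F [-1.0949 -0.0734 -1.7671] M [0.0758 0.0194 0.0027] tip [-58.0904 -40.2915   9.456 ]
t 15.45 TCP [0.5414 0.0271 0.0702] F [-1.0949 -0.0734 -1.7671] M [0.0758 0.0194 0.0027] w 0.176 tip roller mm [-58.0904 -40.2915   9.456 ]
shift mm [ -0.9033 -21.9534   0.4178] turn [-0.1981  0.0233  0.0409]
```

```bash
python3 -m inch '[[0,0,-0.006,0,0,0,0],[0,0,-0.006,0,0,0,0],[0,0,-0.004,0,0,0,0]]'>/dev/null;python3 chk.py .3; python3 -m inch '[[0,-0.001,-0.005,0,0,0,0],[0,-0.002,-0.006,0,0,0,0]]'>/dev/null;python3 chk.py .3;python3 tip.py -90 -40 14.5; python3 look.py 6
```

```text
t 15.75 F [ 1.1625  0.4781 -0.174 ] M [ 0.3203 -0.045   0.0366] tip [-74.6537 -40.0714   9.5494]
t 15.95 F [ 0.5977  2.1664 -0.392 ] M [ 0.4856 -0.1073 -0.0181] tip [-85.7454 -39.8439  12.7771]
t 15.95 TCP [ 0.5388 -0.0005  0.0732] F [ 0.5977  2.1664 -0.392 ] M [ 0.4856 -0.1073 -0.0181] w 0.176 tip roller mm [-85.7454 -39.8439  12.7771]
shift mm [-1.9448 -4.176   0.6897] turn [-0.1721 -0.0049 -0.0709]
scene off 341 142 tip px in crop [363.8148 275.3048]
side off 166 235 tip px in crop [364.6207 270.7174]
```

View pics/side_6.png

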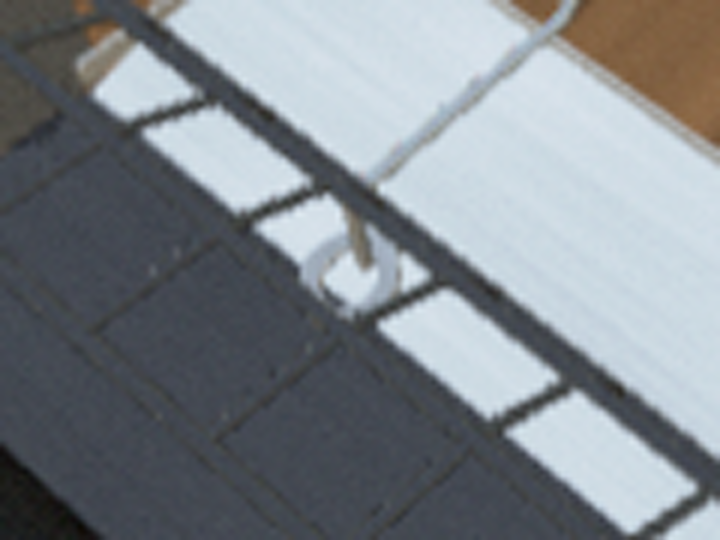

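View pics/scene_6.png

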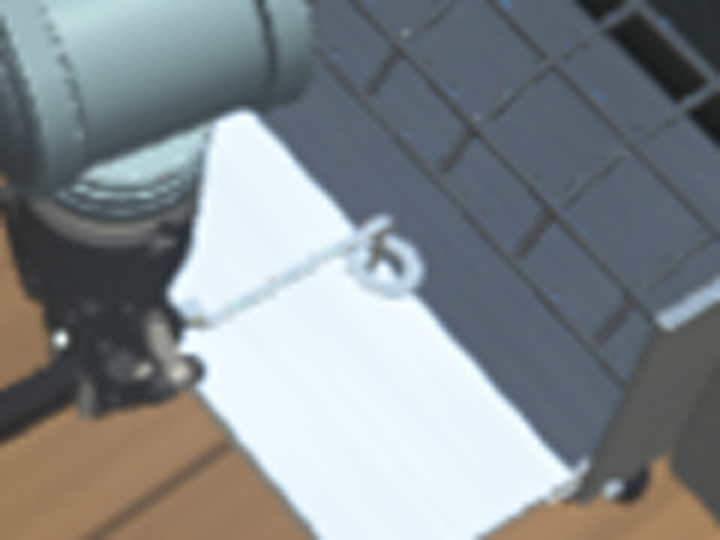

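```bash
python3 -m inch '[[0,-0.0022,-0.005,0,0,0,0],[0,-0.0018,-0.005,0,0,0,0]]'>/dev/null;python3 chk.py .3; python3 -m inch '[[0,-0.0018,-0.005,0.0003,0,0,0],[0,-0.0018,-0.005,0.0003,0,0,0]]'>/dev/null;python3 chk.py .3;python3 tip.py -110 -40 20.8; python3 look.py 7
```

```text
t 16.25 F [-0.0396 -0.5131 -0.581 ] M [ 0.2176 -0.0365 -0.0314] tip [-96.8914 -40.1713  17.1964]
t 16.45 F [-0.4106  1.1127 -1.3102] M [ 0.1444  0.0348 -0.0389] tip [-107.7922  -40.5368   20.9643]
t 16.45 TCP [ 0.5377 -0.0224  0.0816] F [-0.4106  1.1127 -1.3102] M [ 0.1444  0.0348 -0.0389] w 0.173 tip roller mm [-107.7922  -40.5368   20.9643]
shift mm [ 0.2301 -2.2311 -0.0755] turn [-0.1388  0.0302  0.0214]
scene off 336 144 tip px in crop [362.3637 274.9215]
side off 173 226 tip px in crop [362.2974 273.4748]
```

View pics/side_7.png

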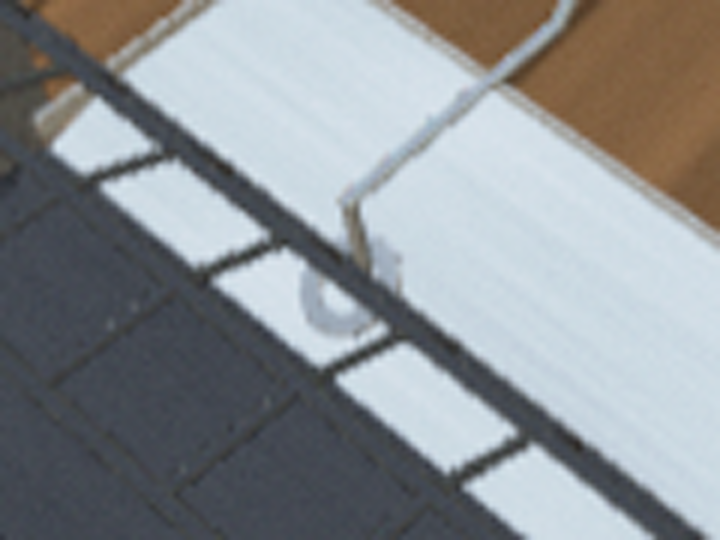

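```bash
python3 -m inch '[[0,0.0001,-0.005,0,0,0,0],[0,0.0001,-0.005,0,0,0,0]]'>/dev/null;python3 chk.py .3; python3 -m inch '[[0,0.0001,-0.005,0,0,0,0],[0,0.0001,-0.005,0,0,0,0]]'>/dev/null;python3 chk.py .3;python3 tip.py -165 -40 20.8; python3 look.py 8
```

```text
t 16.75 F [-0.0601  1.2116 -0.1355] M [ 0.2614  0.0261 -0.0117] tip [-118.3758  -40.9419   21.0564]
t 16.95 F [ 0.1965  0.6311 -0.6252] M [ 0.3582 -0.0165 -0.0447] tip [-129.0529  -40.83     20.822 ]
t 16.95 TCP [ 0.5361 -0.0437  0.0814] F [ 0.1965  0.6311 -0.6252] M [ 0.3582 -0.0165 -0.0447] w 0.172 tip roller mm [-129.0529  -40.83     20.822 ]
shift mm [  0.0168 -35.9473  -0.1538] turn [-0.164   0.0633 -0.0013]
scene off 330 148 tip px in crop [363.7508 271.1951]
side off 180 220 tip px in crop [362.6012 272.7337]
```

View pics/side_8.png

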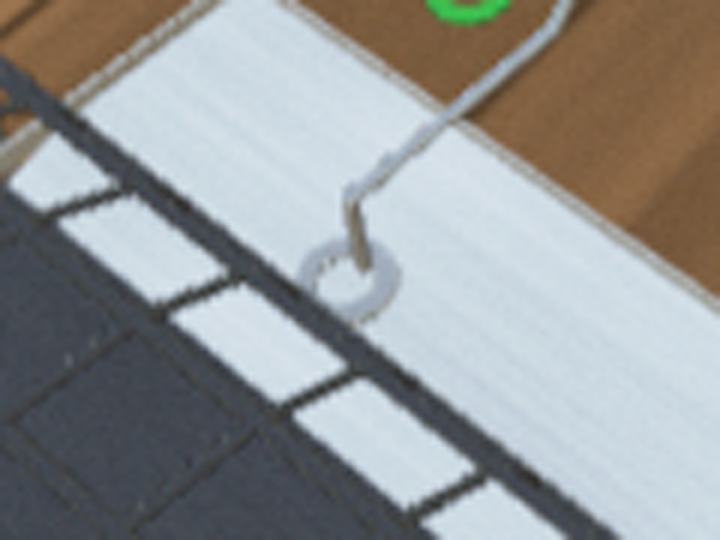

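```bash
python3 -m inch '[[0,-0.0003,-0.007,0,0,0,0],[0,0,-0.008,0,0,0,0],[0,0,-0.008,0,0,0,0]]'>/dev/null;python3 chk.py .3; python3 -m inch '[[0,0,-0.008,0,0,0,0],[0,0,-0.004,0,0,0,0],[0,0,0,0,0,0,0]]'>/dev/null;python3 chk.py .3;python3 tip.py -162 -40 20.8; python3 look.py 9
```

```text
t 17.35 F [-0.2588  0.9402 -1.2927] M [ 0.323  -0.0604 -0.0006] tip [-153.446   -40.6363   21.1091]
t 17.65 F [ 0.2751 -0.1386 -0.1772] M [0.1506 0.0414 0.0541] tip [-168.1076  -40.8368   21.0434]
t 17.65 TCP [ 0.5327 -0.0825  0.0818] F [ 0.2751 -0.1386 -0.1772] M [0.1506 0.0414 0.0541] w 0.177 tip roller mm [-168.1076  -40.8368   21.0434]
shift mm [ 0.3898  6.0532 -0.1457] turn [-0.2149  0.0555  0.0498]
scene off 320 154 tip px in crop [361.0275 270.1722]
side off 192 209 tip px in crop [363.0089 275.7317]
```

View pics/side_9.png

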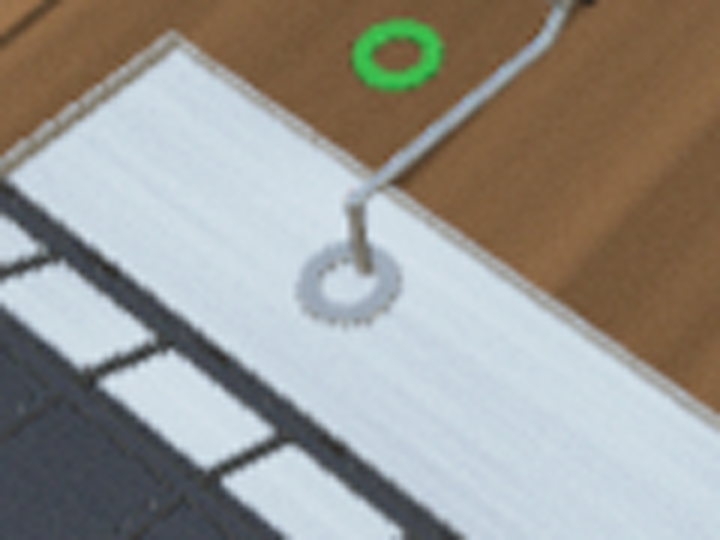

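View pics/scene_9.png

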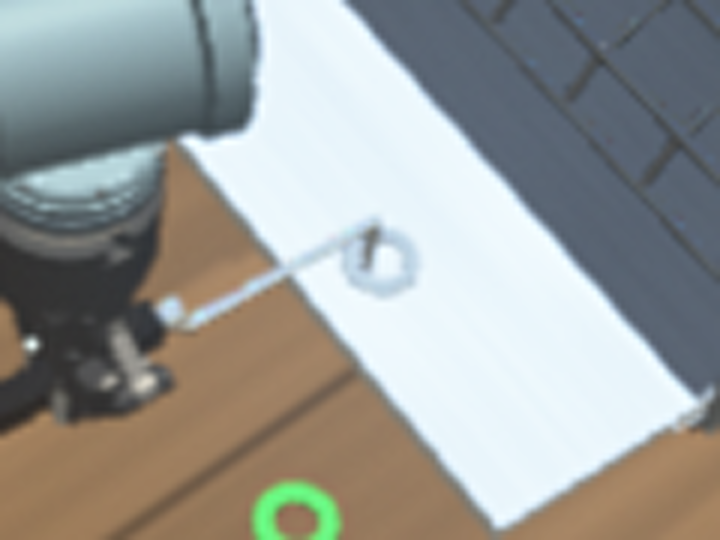

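```bash
python3 -m inch '[[0,-0.0004,0.005,0,0,0,0],[0,0,0.002,0,0,0,0],[0,-0.004,0,0,0,0,0],[0,-0.01,0,0,0,0,0],[0,-0.015,0,0,0,0,0]]'>/dev/null;python3 chk.py .3; python3 -m inch '[[0,-0.015,0,0,0,0,0],[0,-0.015,0,0,0,0,0],[0,-0.008,0,0,0,0,0],[0,0,0,0,0,0,0],[0,0,0,0,0,0,0]]'>/dev/null;python3 chk.py .3; python3 d.py .4541 -.3342 .16 84.0
python3 - <<'E'
from tip import *
f=robot.grab_frame("side");cv2.imwrite("pics/side10.png",cv2.resize(f[180:320,160:360,::-1],None,fx=4,fy=4))
f=robot.grab_frame("scene");cv2.imwrite("pics/scene10.png",cv2.resize(f[130:270,300:500,::-1],None,fx=4,fy=4))
E
```

```text
t 18.25 F [-0.1539 -1.2039 -2.1081] M [-0.0718  0.0232 -0.0051] tip [-158.5299  -38.1319   49.6395]
t 18.75 F [-0.456   0.1325 -1.104 ] M [-0.045   0.0317  0.0303] tip [-158.2994  -39.6496   93.2542]
t 18.75 pos [ 0.533  -0.0726  0.1542] F [-0.456   0.1325 -1.104 ] w 0.17466228593723726 q [-0.3457  0.0866  1.9143 -0.0015  1.139  -0.2614]
R [[0.001051611500300198, 0.08357454501141989, 0.9965009731753334], [-0.0018503833558288704, 0.9964999808376046, -0.08357250906901165], [-0.9999977350947795, -0.0017560230031849963, 0.0012025757869578158]]
shift tool [-0.0054 -0.2672 -0.0568] turn [1.206  0.07   0.0999] world [-0.0789 -0.2616  0.0058]
```

View pics/side10.png

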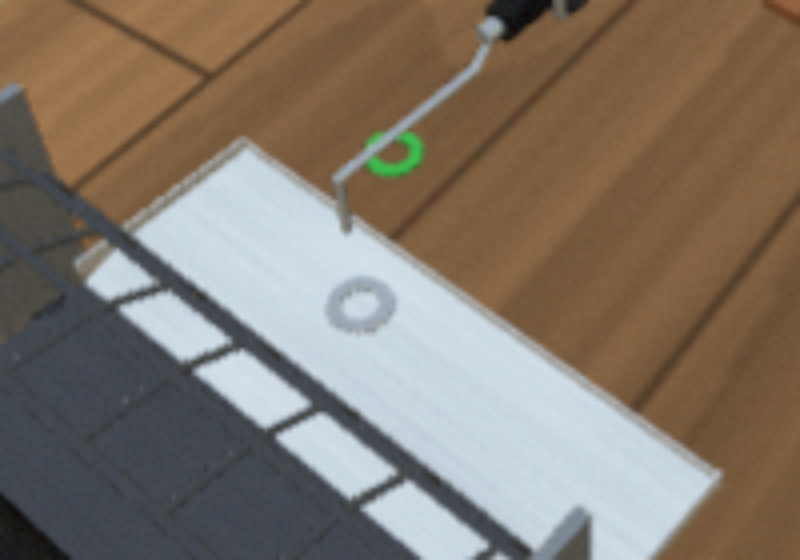

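View pics/scene10.png

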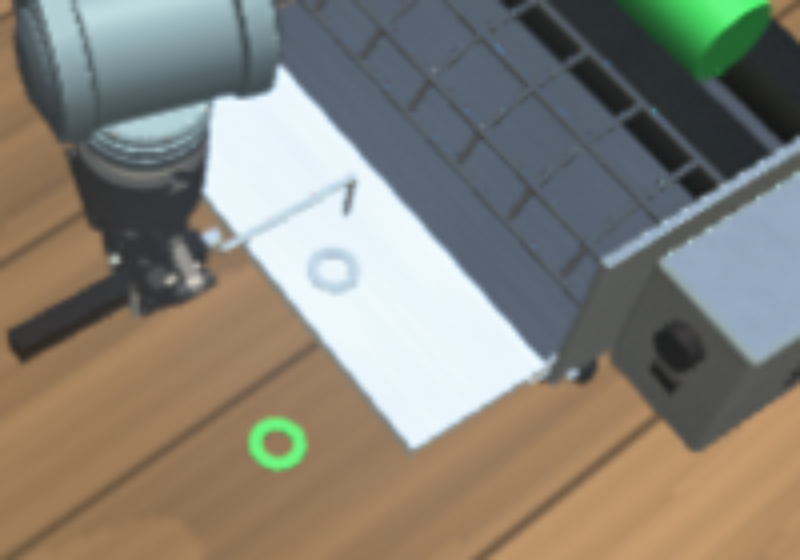

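```bash
python3 - <<'E'
from tip import *
print(w2r(atz("side",(250.3,256),.024))*1e3,w2r(atz("scene",(383.3,197.5),.024))*1e3)
E
python3 -m inch '[[0,0,-0.015,-0.003,0.3,0,0],[0,0,-0.025,-0.005,0.3,0,0],[0,0,-0.035,-0.007,0.3,0,0],[0,0,-0.035,-0.0075,0.3,0,0],[0,0,-0.035,-0.0075,0,0,0]]' >/dev/null;python3 -m inch '[[0,0,-0.035,-0.0075,0,0,0],[0,0,-0.025,-0.005,0,0,0],[0,0,-0.015,-0.003,0,0,0],[0,0,0,0,0,0,0],[0,0,0,0,0,0,0]]'; python3 d.py .4541 -.3342 .15 84.0
```

```text
[-161.0051  -40.9152   24.    ] [-158.5265  -42.8256   24.    ]
clock: 19.85
eef_pos: [0.4559, -0.2998, 0.1469]
orientation: [2.949, 1.56, 2.84]
force: [-0.5, -1.0, -2.2]
width: 0.175
t 19.85 pos [ 0.4559 -0.2998  0.1469] F [-0.4958 -1.0267 -2.2021] w 0.1752956075442401 q [-0.7872  0.1208  1.8919 -0.0057  1.1386 -0.6759]
R [[-0.010543163018327306, 0.10867101038977009, 0.9940218575134228], [0.003282681341809583, 0.9940755138120447, -0.10864205835001223], [-0.9999390309997791, 0.0021176260731794044, -0.010837432492850019]]
shift tool [-0.0031 -0.0344  0.002 ] turn [-0.2381 -0.6207 -0.1226] world [-0.0018 -0.0344  0.0031]
```

```bash
python3 -m inch '[[0,0,-0.017,0.001,-0.1,-0.3,-0.05],[0,0,-0.012,0.001,-0.1,-0.3,-0.05],[0,0,-0.005,0,0,0,0],[0,0,0,0,0,0,0],[0,0,0,0,0,0,0]]' >/dev/null; python3 d.py .4541 -.3342 .125 84.0
```

```text
t 20.35 pos [ 0.4543 -0.3353  0.1461] F [ 0.3732 -0.1136 -2.3388] w 0.17711889128331407 q [-0.8368  0.1598  1.85    0.0006  1.1329 -0.7342]
R [[-0.0003692013032288721, 0.10265556172493683, 0.9947168940645047], [0.0012199503965077546, 0.9947162678875181, -0.10265504430351807], [-0.9999991877053839, 0.0011756048931870836, -0.0004924852356770759]]
shift tool [ 0.0211  0.001  -0.0003] turn [ 0.1079 -0.0283 -0.0673] world [-0.0002  0.0011 -0.0211]
```

```bash
python3 -m inch '[[0,0.01,0.001,0,0.1,0,0],[0,0.01,0,0,0,0,0],[0,0.005,0,0,0,0,0],[0,0,0,0,0,0,0],[0,0,0,0,0,0,0]]' >/dev/null; python3 d.py .4541 -.3342 .084 84.0|grep -v ^R
python3 - <<'E'
from h import *
f=robot.grab_frame("wrist");cv2.imwrite("pics/w11.png",f[:,:,::-1])
E
```

```text
t 20.85 pos [ 0.4542 -0.3322  0.1177] F [ 0.6495 -0.3873 -2.9758] w 0.17705411835397772 q [-0.8333  0.1974  1.8659  0.0009  1.082  -0.7309]
shift tool [ 0.0337 -0.0021  0.0002] turn [ 0.1061 -0.1288 -0.1751] world [-0.0001 -0.002  -0.0337]
```

View pics/w11.png

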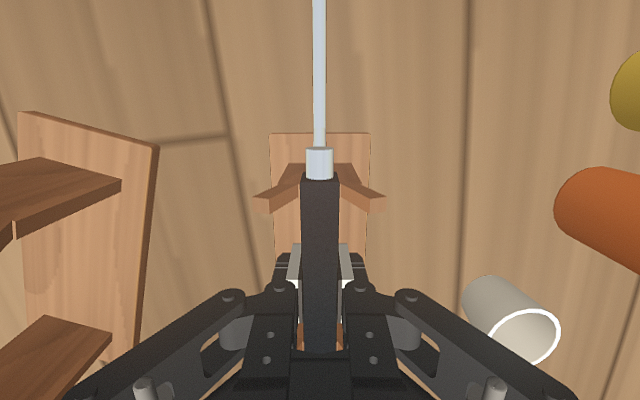

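Rod is centred over the notches. Lower gently.

```bash
python3 -m inch '[[0,0.008,-0.001,0,0.1,-0.1,-0.1],[0,0.008,-0.001,0,0,0,-0.05],[0,0.006,0,0,0,0,0],[0,0.004,0,0,0,0,0],[0,0,0,0,0,0,0]]'; python3 d.py .4541 -.3342 .084 84.0|grep -v ^R
```

```text
clock: 21.4
eef_pos: [0.4541, -0.3346, 0.0897]
orientation: [-0.925, 1.57, -1.03]
force: [-0.2, 0.2, -1.8]
width: 0.177
t 21.4 pos [ 0.4541 -0.3346  0.0897] F [-0.2039  0.2089 -1.7681] w 0.17685888433417862 q [-0.8359  0.2413  1.8738 -0.0001  1.0262 -0.731 ]
shift tool [ 0.0057  0.0004 -0.    ] turn [-0.0101  0.0103  0.0136] world [-0.      0.0004 -0.0057]
```

```bash
python3 -m inch '[[0,0.003,0,0,0,0,0],[0,0.002,0,0,0,0,0],[0,0,0,0,0,0,0]]'|sed -n '2p;4p'; python3 -m inch '[[0,0.001,0,0,0,0,0],[0,0,0,0,0,0,0]]'; python3 d.py .4541 -.3342 .084 84.0|grep -v ^R
```

```text
eef_pos: [0.4542, -0.3347, 0.0845]
force: [0.2, -0.9, -1.7]
clock: 21.9
eef_pos: [0.4545, -0.335, 0.0839]
orientation: [-0.766, 1.569, -0.871]
force: [-0.4, -0.1, -1.6]
width: 0.171
t 21.9 pos [ 0.4545 -0.335   0.0839] F [-0.4219 -0.0997 -1.6486] w 0.1713872120538266 q [-0.8359  0.2513  1.8745 -0.0001  1.014  -0.731 ]
shift tool [-0.0001  0.0008 -0.0005] turn [-0.0098  0.07    0.0674] world [-0.0004  0.0008  0.0001]
```

```bash
python3 -m inch '[[0,0.0008,0,0,0,0,0],[0,0,0,0,0,0,0]]'|sed -n '2p;4p';python3 -m inch '[[20,0,0,0,0,0,0],[30,0,0,0,0,0,0],[60,0,0,0,0,0,0],[100,0,0,0,0,0,0],[100,0,0,0,0,0,0]]'; python3 -m inch '[[100,0,0,0,0,0,0],[100,0,0,0,0,0,0],[100,0,0,0,0,0,0]]'
```

```text
eef_pos: [0.4548, -0.3352, 0.0838]
force: [0.2, -0.2, -1.3]
clock: 22.6
eef_pos: [0.4553, -0.3359, 0.0846]
orientation: [-0.72, 1.566, -0.825]
force: [0.4, -0.8, 0.0]
width: 0.803
clock: 22.9
eef_pos: [0.4554, -0.3359, 0.0846]
orientation: [-0.725, 1.566, -0.83]
force: [-0.2, 0.2, -0.3]
width: 0.998
```

```bash
python3 -m inch '[[100,-0.01,0,0,0,0,0],[100,-0.02,0,0,0,0,0],[100,-0.03,0,0,0,0,0],[100,-0.03,0,0,0,0,0],[100,-0.03,0,0,0,0,0]]' >/dev/null; python3 -m inch '[[100,-0.03,0,0,0,0,0],[100,-0.01,0,0,0,0,0],[100,0,0,0,0,0,0],[100,0,0,0,0,0,0],[100,0,0,0,0,0,0]]'
python3 - <<'E'
from tip import *
import pickle
P=robot.camera_params("wrist");f=robot.grab_frame("wrist");cv2.imwrite("pics/w12.png",f[:,:,::-1]);pickle.dump(P,open('w12.pkl','wb'))
f=robot.grab_frame("scene");cv2.imwrite("pics/scene12.png",cv2.resize(f[130:350,150:450,::-1],None,fx=2.6,fy=2.6))
f=robot.grab_frame("side");cv2.imwrite("pics/side12.png",cv2.resize(f[100:320,160:440,::-1],None,fx=2.6,fy=2.6))
E
```

```text
clock: 23.9
eef_pos: [0.4538, -0.3342, 0.2519]
orientation: [-0.696, 1.569, -0.801]
force: [0.3, -0.3, 0.0]
width: 0.998
```

View pics/w12.png

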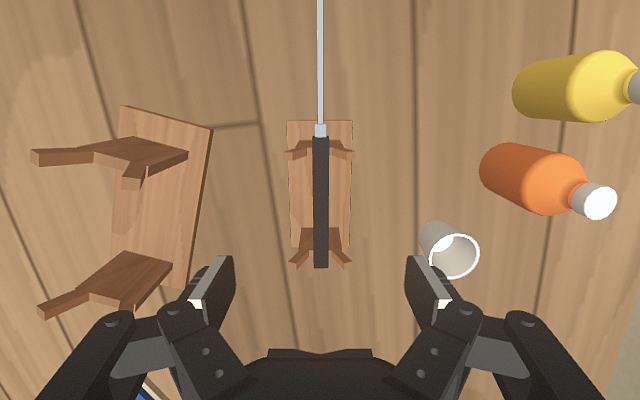

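View pics/scene12.png

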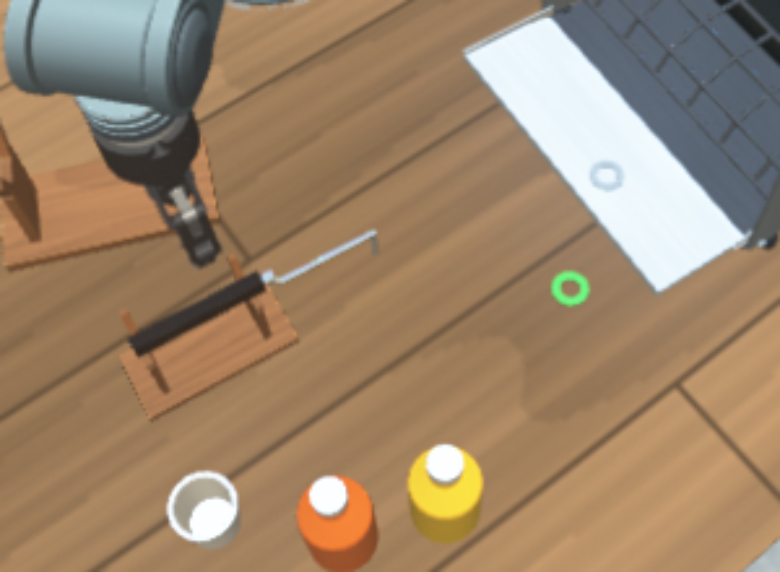

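View pics/side12.png

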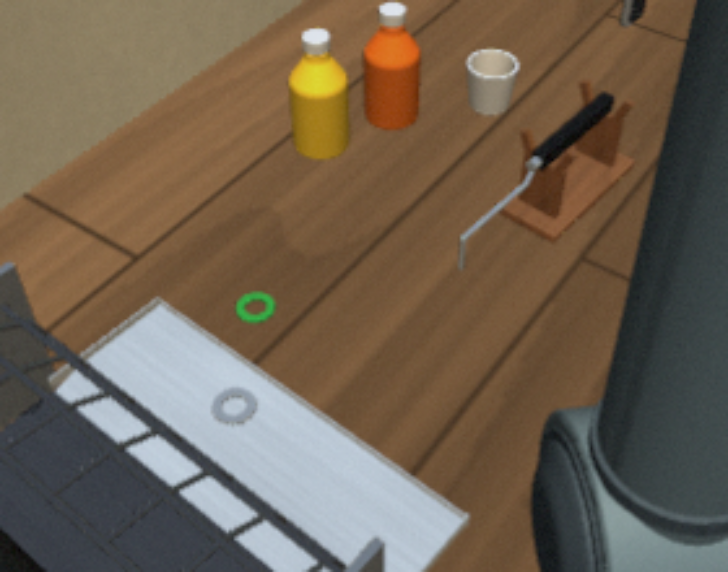

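Run:
```python
from tip import *
import pickle
P=pickle.load(open('w12.pkl','rb'))
a=atz("wrist",(320,136.5),.098,P);b=atz("wrist",(321,267),.098,P);print(a,b,(a+b)/2,np.degrees(np.arctan2(*(a-b)[[1,0]])))
for q in[(288,121.5),(352,121.5)]:print(atz("wrist",q,.012,P))
# hook tip now: scene & side
print(tri([ray("scene",(150+375/2.6,130+251/2.6)),ray("side",(160+463/2.6,100+269/2.6))]))
```

```text
[ 0.4588 -0.285   0.098 ] [ 0.4454 -0.4231  0.098 ] [ 0.4521 -0.354   0.098 ] 84.43844852613309
[ 0.4217 -0.2723  0.012 ]
[ 0.4984 -0.2804  0.012 ]
(array([ 0.4709, -0.1606,  0.0248]), [np.float64(2.1192711131954094), np.float64(2.119271113195346)])
```

```bash
python3 -c "
from cell import robot
print(robot.close_job())"
```

```text
the job is handed in; nothing more can be done
None
```

I hooked the steel ring by its hole, drew it up the ramp onto the front ledge and put the rod back on the smaller rest. The job was handed in at about 24 s of the 72 s allowed.

**Ledge height:** touching the hook to the deck and then the ledge put the sheet about 9 mm below nominal.

**Final checks:**
- **Ring:** it looks flat on the ledge in both the scene and side cameras. Its centre is at about x = -160 mm (-161 from one camera, -158.5 from the other), inside the -185 to -130 mm window and clear of the guard.
- **Rod:** its handle is back within about 1.5 mm of where it started, and within 0.1 degrees in direction. The hook tip's height agrees within about 1 mm.
- **Other objects:** the gripper was open and clear of everything. By eye, the bottles and cup have not moved, but I did not measure them.

**Weak points:**
- **Contact force:** it was only read at the end of each move, and those readings came to roughly 2 to 3 N, with one near 4 N when the hook first touched the ledge. The 6 N limit was never measured continuously.
- **Arm drift:** after fast moves the arm overshot by several millimetres, most noticeably before the grasp. I corrected this with slower steps.

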